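# Unpack new palm handles into the ring rack and send the carton back with its tally

### The arm

A 6-joint arm with a two-finger parallel gripper is mounted at the origin on a cart in front of the work surface, level with it; the furniture and walls round the work are solid. World frame = base frame: x ahead of the robot, y to its left, z up, the work surface at z = 0. Lengths are in m, angles in rad, forces in N, time in s.
With the tool pointing down it reaches from about 0.425 to 0.95 m from the base axis. Payload 3.5 kg.
Tool frame: the origin (TCP) lies on the centre line of the jaws, within the pads' length; the fingertips stand 25 mm ahead of it and the grasp point (between the pads) lies 6 mm ahead of it (ctrl.finger_overhang is the distance from the TCP to the fingertips, in m); z points along the fingers, y is the line along which they close (so a half turn about z gives the same grasp; the last joint's range is limited). The gripper opens to 85 mm and grips with 20 to 120 N. Pads are 22 mm wide; open, the fingers measure 114 mm over their backs; the gripper's body (76 mm by 85 mm) begins 54 mm behind the grasp point. The pads swing forward as they close: fully open they stand 13 mm farther back than shut.
Start: joints at [-1.265, 0.286, 1.577, -0, 1.279, -0.15], TCP at [0.297, -0.606, 0.256] pointing down, gripper open.
Joint ranges: [-2.77, 2.77], [-0.9, 2.22], [0.21, 2.48], [-1.53, 4.67], [0.24, 2.81], [-2.84, 2.84]. Speed limits (rad/s): [2.79, 2.79, 3.14, 3.14, 3.14, 3.14].

### API

Orientations are given as a unit quaternion [x, y, z, w].
In Python, from plant import get_state, imaging, job, ctrl gives the robot as it stands.
- The arm moves only by the tool jog_arm, never from a script. Its argument "increments" is a list of rows, each an object of numbers: "dx", "dy", "dz": the shift along the world's x, y, z each as a share of 12 cm, from -1 to 1; "ax", "ay", "az": the turn, a rotation vector about the world's x, y, z each as a share of pi/2 rad, from -1 to 1; "gripper": the gripper command: -1 is shut, 1 is fully open, values between are in proportion. A call has 1 to 10 rows; each row is the pose to reach, as a shift and turn from the pose commanded when the call began; what a row does not reach only later rows make up. A row lasts 1/10 s, in which the tool goes at most 50 mm and 8.59 degrees, less where a joint would pass 70% of its speed; a pose out of reach is approached as far as the arm can. A call with a number of a shift or a turn outside -1 to 1 is refused whole. A call with a gripper value outside its range is refused whole. The fingers move at their own pace and stop on an object; "force" is the grip in N (left out, the last holds). Time passes only in rows, so rows that repeat a pose let the fingers close. It gives the time, the measured TCP pose, the force, the opening and the grip force at its end, in the units of the state.
- get_state(): the state, without advancing time (a new reading comes with each control period).
- imaging.read_camera(name): name is "scene" or "side" or "wrist"; returns a dict with "frame" (420x560x3 uint8, blue, green, red), "depth" (420x560 float32, m along the optical axis (not along the pixel's ray), 0 where there is no reading), "camera_matrix" (3x3 intrinsics, pixels), "extrinsics" (4x4, takes a point from camera to world coordinates); the wrist camera has in their place "mount" (4x4, takes a point from camera to tool coordinates, whose origin is the TCP and whose axes are the flange's). Camera axes: x right, y up, looking along -z (the intrinsics and any distortion apply to the point x, -y, -z); pixel columns grow to the right and rows downward; lengths in m; the calibration is good to about 2 mm. A picture is of the moment at which its call begins: read the wrist's pose just before it.
- job.sign_off(): hands the job in; it is judged then, once.
The state is a dict: "time": time; "qpos": joint angles; "dq": joint speeds; "joint_efforts": joint torques, N m; "eef_pos": TCP position; "tcp_rot": TCP orientation; "contact_force": force on the tool from outside, world axes, zero at the start; "wrist_torque": the same for the moment, N m; "opening": opening from 0.0 (shut) to 1.0 (fully open); "finger_force": force on a finger pad.
Only numpy, scipy, OpenCV 4.12 (cv2) and the standard library are available. Lean on these libraries where they do the work, as an engineer would, in place of code of your own. Each camera call takes 0.05 s, during which the arm holds its last target. There are 200 camera calls.

### The job

Fold both flaps of the carton well back to the outside, then take out every palm handle and stand each one upright, round butt down, seated in a ring cup of its own on the rack. When the carton is empty, pick the brass tally off the bench and put it inside, then fold both flaps down shut; leave the other things on the bench where they are.

Things in the scene. Friction and masses are not known exactly. Their poses are not given: they have to be found in the camera images.
- carton: brown cardboard carton, fixed to the bench, outside 138 (its x) x 246 (its y) x 98 mm high to the rim, walls 4 mm; origin at the centre of its underside, z up. A dark foam insert fills its bottom up to 24 mm, with four square nests 36 mm wide along the carton's y at -84, -28, +28, +84 mm; handles stand upright in some of them
- flap_front (a joint): front flap of the carton (hinged along the rim of its -x long side): 0 = shut flat over the carton, pi/2 = upright, 2.5 = its stop, folded back outside. Cardboard 4 mm thick, 242 mm long, 52 mm from hinge to free edge; starts half raised (0.6 to 1.0); it stays where it is left (stiff crease, about 0.5 N at the free edge moves it).
- flap_back (a joint): back flap of the carton (hinged along the rim of its +x long side), otherwise like the front flap: 0 shut, growing as it swings up and outwards, stop at 2.5
- flap_front_edge (a point): middle of the free edge of the front flap
- flap_back_edge (a point): middle of the free edge of the back flap
- flap_front_hinge (a point): middle of the front flap's hinge line, 67 mm to the -x side of the carton's centre at rim height; the hinge line runs along the carton's y
- flap_back_hinge (a point): middle of the back flap's hinge line, 67 mm to the +x side of the carton's centre at rim height; the hinge line runs along the carton's y
- rack: handle rack, fixed to the bench: brown wooden board 84 mm (its x) by 262 mm (its y) by 12 mm thick carrying four aluminium ring cups in a row along its y; origin at the centre of its underside. Behind the rack stands a tall fixed tool chest, 0.43 m high, its front at about x = 0.55, from about y = -0.03 to 0.43: keep the arm in front of it
- cup_1 (a point): centre of the mouth of ring cup 1 of the rack, at the height of the ring's top edge, z up; ring 50 mm outside, 36 mm inside, 14 mm high, its top edge 26 mm above the bench; cups 64 mm apart, all empty at the start
- cup_2 (a point): centre of the mouth of ring cup 2 of the rack, at the height of the ring's top edge, z up; ring 50 mm outside, 36 mm inside, 14 mm high, its top edge 26 mm above the bench; cups 64 mm apart, all empty at the start
- cup_3 (a point): centre of the mouth of ring cup 3 of the rack, at the height of the ring's top edge, z up; ring 50 mm outside, 36 mm inside, 14 mm high, its top edge 26 mm above the bench; cups 64 mm apart, all empty at the start
- cup_4 (a point): centre of the mouth of ring cup 4 of the rack, at the height of the ring's top edge, z up; ring 50 mm outside, 36 mm inside, 14 mm high, its top edge 26 mm above the bench; cups 64 mm apart, all empty at the start
- handle_1_mid (a point): palm handle 1 (may be absent), 78 mm tall, about 70 g: pale wooden body 46 mm across with a round butt (ball radius 23 mm, weighted), tapering to a straight brass ferrule 20 mm across from 44 to 78 mm above the butt. Point: on its axis 39 mm above the butt; z from butt to ferrule. Seated, the butt is 8.7 mm below the edge of its cup or nest, so the point 30.3 mm above it
- handle_2_mid (a point): palm handle 2 (may be absent), 78 mm tall, about 70 g: pale wooden body 46 mm across with a round butt (ball radius 23 mm, weighted), tapering to a straight brass ferrule 20 mm across from 44 to 78 mm above the butt. Point: on its axis 39 mm above the butt; z from butt to ferrule. Seated, the butt is 8.7 mm below the edge of its cup or nest, so the point 30.3 mm above it
- handle_3_mid (a point): palm handle 3 (may be absent), 78 mm tall, about 70 g: pale wooden body 46 mm across with a round butt (ball radius 23 mm, weighted), tapering to a straight brass ferrule 20 mm across from 44 to 78 mm above the butt. Point: on its axis 39 mm above the butt; z from butt to ferrule. Seated, the butt is 8.7 mm below the edge of its cup or nest, so the point 30.3 mm above it
- handle_4_mid (a point): palm handle 4 (may be absent), 78 mm tall, about 70 g: pale wooden body 46 mm across with a round butt (ball radius 23 mm, weighted), tapering to a straight brass ferrule 20 mm across from 44 to 78 mm above the butt. Point: on its axis 39 mm above the butt; z from butt to ferrule. Seated, the butt is 8.7 mm below the edge of its cup or nest, so the point 30.3 mm above it
- tally_mid (a point): round brass stores tally (a disc) 40 mm across, 6 mm thick, lying flat on the bench left of the rack; the point is its centre, half-way up
- emery_stick: bystander, to be left where it is: brown emery stick, 200 mm long; origin at the centre of its underside
- screwdriver: bystander, to be left where it is: screwdriver with wooden handle, 254 mm long; origin at the centre of its underside
- tin_flux: bystander, to be left where it is: yellow tin with a brass-coloured lid, 61 mm across, 50 mm high; origin at the centre of its underside
- gear_b: bystander, to be left where it is: steel gear wheel, 55 mm across, 19 mm high; origin at the centre of its underside
There are look-alikes about, which are no part of the job. What is shaped like the part that bears tally_mid but grey is not meant. Leave any red or turquoise look-alike of the part that bears handle_3_mid alone.

How it is judged:
On the way, in this order (a step that is already met when the one before it is completed fails the run):
1. both flaps are folded back to the outside, past upright (each more than 1.9 rad open) (value of joint each of flap_front, flap_back above 1.9 rad), for 0.2 s.
2. every handle present stands upright, seated in a ring cup (((horizontal distance between handle_1_mid and cup_1 below 0.008 m and z of handle_1_mid in the frame of cup_1 between 0.025 and 0.036 m and angle between handle_1_mid's own z axis and vertical below 0.2 rad) or (horizontal distance between handle_1_mid and cup_2 below 0.008 m and z of handle_1_mid in the frame of cup_2 between 0.025 and 0.036 m and angle between handle_1_mid's own z axis and vertical below 0.2 rad) or (horizontal distance between handle_1_mid and cup_3 below 0.008 m and z of handle_1_mid in the frame of cup_3 between 0.025 and 0.036 m and angle between handle_1_mid's own z axis and vertical below 0.2 rad) or (horizontal distance between handle_1_mid and cup_4 below 0.008 m and z of handle_1_mid in the frame of cup_4 between 0.025 and 0.036 m and angle between handle_1_mid's own z axis and vertical below 0.2 rad)) and ((horizontal distance between handle_2_mid and cup_1 below 0.008 m and z of handle_2_mid in the frame of cup_1 between 0.025 and 0.036 m and angle between handle_2_mid's own z axis and vertical below 0.2 rad) or (horizontal distance between handle_2_mid and cup_2 below 0.008 m and z of handle_2_mid in the frame of cup_2 between 0.025 and 0.036 m and angle between handle_2_mid's own z axis and vertical below 0.2 rad) or (horizontal distance between handle_2_mid and cup_3 below 0.008 m and z of handle_2_mid in the frame of cup_3 between 0.025 and 0.036 m and angle between handle_2_mid's own z axis and vertical below 0.2 rad) or (horizontal distance between handle_2_mid and cup_4 below 0.008 m and z of handle_2_mid in the frame of cup_4 between 0.025 and 0.036 m and angle between handle_2_mid's own z axis and vertical below 0.2 rad)) and ((horizontal distance between handle_3_mid and cup_1 below 0.008 m and z of handle_3_mid in the frame of cup_1 between 0.025 and 0.036 m and angle between handle_3_mid's own z axis and vertical below 0.2 rad) or (horizontal distance between handle_3_mid and cup_2 below 0.008 m and z of handle_3_mid in the frame of cup_2 between 0.025 and 0.036 m and angle between handle_3_mid's own z axis and vertical below 0.2 rad) or (horizontal distance between handle_3_mid and cup_3 below 0.008 m and z of handle_3_mid in the frame of cup_3 between 0.025 and 0.036 m and angle between handle_3_mid's own z axis and vertical below 0.2 rad) or (horizontal distance between handle_3_mid and cup_4 below 0.008 m and z of handle_3_mid in the frame of cup_4 between 0.025 and 0.036 m and angle between handle_3_mid's own z axis and vertical below 0.2 rad)) and ((horizontal distance between handle_4_mid and cup_1 below 0.008 m and z of handle_4_mid in the frame of cup_1 between 0.025 and 0.036 m and angle between handle_4_mid's own z axis and vertical below 0.2 rad) or (horizontal distance between handle_4_mid and cup_2 below 0.008 m and z of handle_4_mid in the frame of cup_2 between 0.025 and 0.036 m and angle between handle_4_mid's own z axis and vertical below 0.2 rad) or (horizontal distance between handle_4_mid and cup_3 below 0.008 m and z of handle_4_mid in the frame of cup_3 between 0.025 and 0.036 m and angle between handle_4_mid's own z axis and vertical below 0.2 rad) or (horizontal distance between handle_4_mid and cup_4 below 0.008 m and z of handle_4_mid in the frame of cup_4 between 0.025 and 0.036 m and angle between handle_4_mid's own z axis and vertical below 0.2 rad)) and linear speed of each of handle_1, handle_2, handle_3, handle_4 below 0.02 m/s), for 0.2 s.
3. the tally lies inside the carton (x of tally_mid in the frame of carton between -0.064 and 0.064 m and y of tally_mid in the frame of carton between -0.118 and 0.118 m and z of tally_mid in the frame of carton between 0 and 0.06 m), for 0.2 s.
At the end, for the whole second after the job is handed in: Every handle present stands in a ring cup of the rack (its mid point within 8 mm sideways of the cup's centre and 25 to 36 mm above the cup's mouth, tilted less than 0.2 rad), the tally lies inside the carton, both flaps are shut to less than 0.25 rad, and handles and tally are at rest (all of step 2 and all of step 3 and value of joint each of flap_front, flap_back below 0.25 rad and linear speed of tally below 0.02 m/s); the robot touches nothing.
It fails at once if a bystander (emery stick, screwdriver, tin, gear wheel) is moved more than 40 mm (distance of any of emery_stick, screwdriver, tin_flux, gear_b from where it was at the start of the episode above 0.04 m).
Of handle_1, handle_2, handle_3, handle_4 only 2 to 4 are there at a start; the rules pass over those that are not, and their reading is None.
At some moment in a run one of tally may be knocked a few centimetres aside while the robot is not near it.
It also fails if it takes over 210 s, if anything falls off the work surface, if the arm or the gripper's body presses on something with over 40 N, if the wrist force passes 120 N, or if a joint passes its speed limit or range.

## Working session

There is one attempt and no reset: what is moved stays moved. The work goes in short steps, Python scripts to look and compute and a tool call to move; the robot and the scene stay as the last step left them, time stands still between calls to the robot, and variables do not carry over. Pictures are saved under pics/ and viewed, at most 16 in all, crops included, and the job is handed in when it is done.

Besides the shell and the picture viewer there is one more tool, called after "Request:" as name([rows], argument=value, ...), one row to a line, values as JSON. jog_arm: Moves the arm, as the interface text tells. Shift numbers are shares of 12 cm and turn numbers shares of pi/2 rad, none past 1 either way. Its arguments: {"type":"object","properties":{"increments":{"type":"array"},"force":{"type":"number"}},"required":["increments"]}

```bash
mkdir -p pics; ls; cat > h.py <<'E'
import numpy as np, cv2
from plant import get_state, imaging, job, ctrl
from scipy.spatial.transform import Rotation as R
def cam(name):
    s=get_state(); c=imaging.read_camera(name)
    if 'extrinsics' in c: T=np.array(c['extrinsics'])
    else:
        W=np.eye(4); W[:3,:3]=R.from_quat(s['tcp_rot']).as_matrix(); W[:3,3]=s['eef_pos']; T=W@np.array(c['mount'])
    K=np.array(c['camera_matrix']); d=c['depth']
    v,u=np.mgrid[:d.shape[0],:d.shape[1]]
    P=np.stack([(u-K[0,2])/K[0,0]*d,-(v-K[1,2])/K[1,1]*d,-d],-1)@T[:3,:3].T+T[:3,3]
    P[d<=0]=np.nan
    return c['frame'],P,K,T
def proj(p,K,T):
    q=np.linalg.inv(T)@np.append(p,1); return K[0,0]*q[0]/-q[2]+K[0,2],K[1,2]+K[1,1]*q[1]/q[2]
E
python3 - <<'E'
from h import *
print({k:np.round(v,3).tolist() if not isinstance(v,(str,)) else v for k,v in get_state().items()})
for n in ('scene','side'):
    f,P,K,T=cam(n); cv2.imwrite(f'pics/{n}0.png',cv2.resize(f,(800,600))); np.savez(f'{n}0.npz',f=f,P=P,K=K,T=T); print(n,np.round(T,3).tolist(),K[0,0])
E
```

```text
pics
{'time': 0.0, 'qpos': [-1.265, 0.287, 1.578, 0.0, 1.279, -0.15], 'dq': [-0.001, -0.002, 0.0, 0.003, -0.001, 0.002], 'joint_efforts': [0.001, -40.598, -29.262, -0.0, 0.006, -0.0], 'eef_pos': [0.297, -0.606, 0.255], 'tcp_rot': [0.974, 0.226, -0.0, -0.001], 'contact_force': [-0.058, 0.769, -0.319], 'wrist_torque': [-0.032, -0.017, -0.0], 'finger_force': 0.0, 'opening': 1.004}
scene [[-0.725, 0.4, -0.56, -0.105], [-0.688, -0.439, 0.577, 0.796], [-0.015, 0.804, 0.594, 0.869], [0.0, 0.0, 0.0, 1.0]] 495.5271773640207
side [[0.989, 0.074, -0.129, 0.425], [-0.147, 0.606, -0.782, -1.059], [0.021, 0.792, 0.61, 0.981], [0.0, 0.0, 0.0, 1.0]] 517.4061372271144
```

View pics/scene0.png

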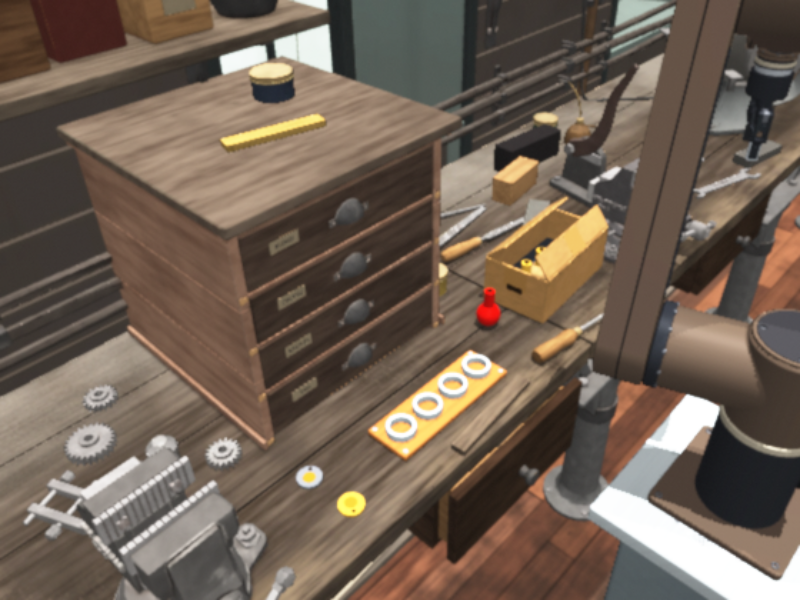

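View pics/side0.png

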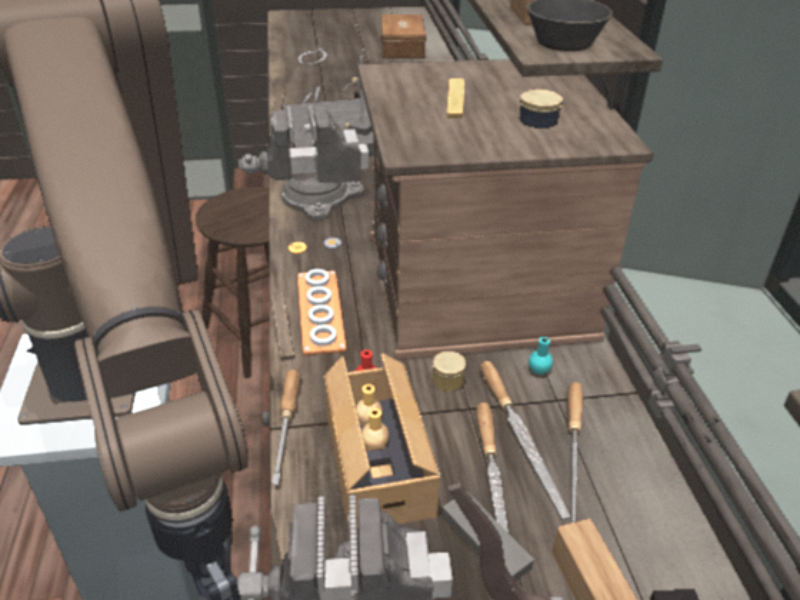

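Scene view (800x600 scale): the carton is at (547,255) with its flaps half raised, and the rack is at (438,403) with four empty cups. Candidates for the tally are the brass disc at (351,503) and the grey one at (309,476); I choose the brass one. Candidates for the handles are the pale ones in the carton, side view (368,400) and (376,430), the red one outside at side (366,358), and the turquoise one at (541,357). I choose the pale ones; something pale also shows at (382,470).

```bash
python3 - <<'E'
from h import *
D={n:np.load(n+'0.npz') for n in('scene','side')}
for n in D:
    f,P=D[n]['f'],D[n]['P']; hsv=cv2.cvtColor(f,cv2.COLOR_BGR2HSV); H,S,V=[hsv[...,i].astype(int) for i in range(3)]
    x,y,z=P[...,0],P[...,1],P[...,2]
    box=lambda a:(x>a[0])&(x<a[1])&(y>a[2])&(y<a[3])
    def comps(m,mn=15):
        k,l,st,c=cv2.connectedComponentsWithStats(m.astype(np.uint8),connectivity=8)
        for i in range(1,k):
            if st[i,4]>=mn:
                q=P[l==i]; a,b=np.percentile(q,2,axis=0),np.percentile(q,98,axis=0); print('  ',c[i].round(),st[i,4],'med',np.median(q,0).round(3),'mid',((a+b)/2).round(3),'ext',(b-a).round(3))
    print(n,'white'); comps((S<60)&(V>150)&(z>0.012)&(z<0.04)&box((0.3,0.6,-0.2,0.4)))
    print('disc'); comps((H>20)&(H<33)&(S>120)&(z<0.02)&(z>-.01)&box((0.3,0.6,0,0.5)))
    # carton
    m=(z>0.03)&(z<0.2)&(H>8)&(H<28)&(S>90)&box((0.3,0.8,-0.5,0.0))
    print('cart'); comps(m,60)
    print('board'); comps((z>0.006)&(z<0.018)&(H>8)&(H<28)&(S>120)&box((0.3,0.6,-.1,.4)),60)
s=D['side']['f']; cv2.imwrite('pics/crop1.png',cv2.resize(s[235:375,210:320],None,fx=5,fy=4.2,interpolation=cv2.INTER_CUBIC)[:600,:800])
E
```

```text
scene white
   [412. 226.] 33 med [ 0.365 -0.178  0.019] mid [ 0.365 -0.176  0.019] ext [0.008 0.042 0.009]
   [333. 256.] 221 med [0.445 0.06  0.024] mid [0.45  0.057 0.021] ext [0.055 0.046 0.016]
   [317. 269.] 235 med [0.443 0.122 0.024] mid [0.446 0.122 0.021] ext [0.049 0.046 0.016]
   [299. 283.] 245 med [0.444 0.187 0.024] mid [0.444 0.185 0.021] ext [0.048 0.048 0.016]
   [280. 298.] 265 med [0.443 0.25  0.025] mid [0.443 0.249 0.021] ext [0.046 0.045 0.016]
disc
   [318. 257.] 52 med [0.477 0.078 0.013] mid [0.474 0.075 0.012] ext [0.021 0.041 0.006]
   [333. 256.] 28 med [0.45  0.051 0.012] mid [0.451 0.051 0.013] ext [0.018 0.017 0.005]
   [309. 289.] 722 med [0.416 0.178 0.013] mid [0.439 0.158 0.013] ext [0.067 0.243 0.007]
   [302. 270.] 68 med [0.477 0.143 0.012] mid [0.473 0.137 0.013] ext [0.023 0.051 0.006]
   [317. 270.] 27 med [0.449 0.116 0.013] mid [0.449 0.117 0.013] ext [0.015 0.018 0.007]
   [283. 285.] 74 med [0.476 0.209 0.012] mid [0.469 0.206 0.013] ext [0.026 0.043 0.006]
   [299. 284.] 34 med [0.447 0.181 0.012] mid [0.448 0.179 0.013] ext [0.015 0.017
[... 825 characters left out ...]
59 0.014] ext [0.012 0.026 0.003]
   [197. 227.] 18 med [0.363 0.104 0.013] mid [0.364 0.109 0.014] ext [0.022 0.033 0.004]
   [201. 243.] 21 med [0.372 0.037 0.013] mid [0.374 0.039 0.014] ext [0.014 0.042 0.004]
   [199. 299.] 35 med [ 0.365 -0.177  0.018] mid [ 0.364 -0.175  0.019] ext [0.008 0.042 0.006]
disc
cart
   [265. 303.] 4682 med [ 0.516 -0.28   0.106] mid [ 0.517 -0.261  0.087] ext [0.143 0.248 0.106]
   [402. 376.] 446 med [ 0.773 -0.481  0.064] mid [ 0.777 -0.479  0.051] ext [0.044 0.041 0.035]
board
   [236. 211.] 82 med [0.484 0.18  0.012] mid [0.476 0.152 0.012] ext [0.02  0.217 0.008]
   [226. 245.] 65 med [0.443 0.021 0.01 ] mid [0.445 0.022 0.01 ] ext [0.08  0.011 0.009]
```

View pics/crop1.png

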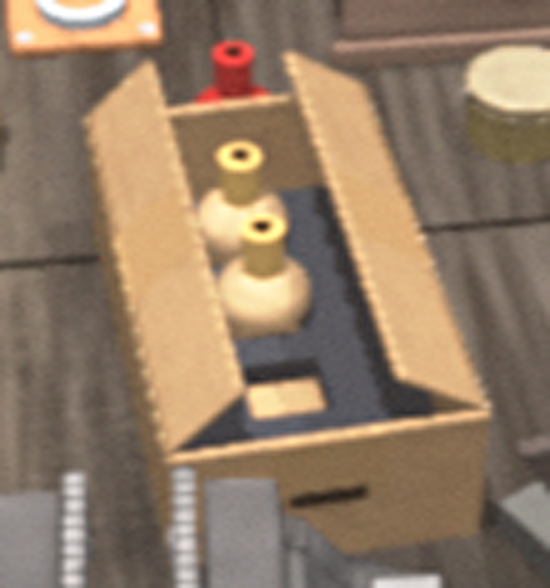

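Crop: two pale handles with brass ferrules stand in the carton at crop (240,155) and (263,228). The front nest at (285,398) is empty, and one nest is still hidden. The red look-alike is outside, behind the carton.

```bash
python3 - <<'E'
from h import *
D={n:np.load(n+'0.npz') for n in('scene','side')}
Q=[]
for n in D:
    f,P=D[n]['f'],D[n]['P']; hsv=cv2.cvtColor(f,cv2.COLOR_BGR2HSV); H,S=[hsv[...,i].astype(int) for i in range(2)]
    x,y,z=P[...,0],P[...,1],P[...,2]
    b=(x>0.3)&(x<0.65)&(y>-.45)&(y<-.08)&(H>8)&(H<28)&(S>90)
    q=P[b&(z>0.03)&(z<0.085)]; Q.append(q[:,:2])
    # handles ferrules
    g=P[b&(z>0.075)&(z<0.1)&(abs(x-.517)<.03)]
    print(n,'ferr y hist',np.histogram(g[:,1],bins=np.arange(-.4,-.1,.02)))
q=np.concatenate(Q).astype(np.float32)
print(cv2.minAreaRect(q))
# walls: +y end & -y end, -x long
for nm,s in(('-x wall',q[(q[:,0]<0.46)&(abs(q[:,1]+.26)<.1)]),('-y wall',q[(q[:,1]<-.365)&(abs(q[:,0]-.52)<.05)]),('+y wall',q[(q[:,1]>-.15)&(abs(q[:,0]-.52)<.05)])):
    print(nm,len(s),np.median(s,0),cv2.fitLine(s,cv2.DIST_HUBER,0,.01,.01).ravel())
M=R.from_quat(get_state()['tcp_rot']).as_matrix(); print(M.round(3),ctrl.finger_overhang)
E
```

```text
scene ferr y hist (array([  9,  32,   0,   0,   0,   0,   0,   0,  19,   1,   6,  49,  14,
       146,   0]), array([-0.4 , -0.38, -0.36, -0.34, -0.32, -0.3 , -0.28, -0.26, -0.24,
       -0.22, -0.2 , -0.18, -0.16, -0.14, -0.12, -0.1 ]))
side ferr y hist (array([192,  38,   0,   0,   0,   0,   0,  15,  62,   0,  35,  38,  65,
       119,   0]), array([-0.4 , -0.38, -0.36, -0.34, -0.32, -0.3 , -0.28, -0.26, -0.24,
       -0.22, -0.2 , -0.18, -0.16, -0.14, -0.12, -0.1 ]))
((0.5069413185119629, -0.23349237442016602), (0.28431978821754456, 0.3064355254173279), 0.22829945385456085)
-x wall 614 [ 0.44901785 -0.25751   ] [ 0.07334919 -0.99730635  0.4483979  -0.25363198]
-y wall 557 [ 0.5426267  -0.38033226] [ 0.9960906   0.08833767  0.5328109  -0.3807909 ]
+y wall 850 [ 0.52071077 -0.13702282] [ 0.9976397   0.06866566  0.51907974 -0.13692   ]
[[ 0.898  0.44  -0.001]
 [ 0.44  -0.898  0.002]
 [ 0.    -0.002 -1.   ]] 0.025
```

Request:
jog_arm([
  {"dx":0.3,"dy":0.4,"az":0.13,"gripper":-1},
  {"dx":0.6,"dy":0.8,"az":0.25,"gripper":-1},
  {"dx":0.65,"dy":0.9,"az":0.3,"gripper":-1},
  {"dx":0.65,"dy":0.9,"az":0.3,"gripper":-1},
])

```text
$.increments[0]: bad value
```

Request:
jog_arm([
  {"dx":0.3,"dy":0.4,"az":0.13,"gripper":-1},
  {"dx":0.6,"dy":0.8,"az":0.25,"gripper":-1},
  {"dx":0.65,"dy":0.9,"az":0.3,"gripper":-1},
  {"dx":0.65,"dy":0.9,"az":0.3,"gripper":-1},
])

```text
$.increments[0]: bad value
```

Request:
jog_arm([
  {"dx":0.3,"dy":0.4,"az":0.1,"gripper":-1},
  {"dx":0.55,"dy":0.86,"az":0.157,"gripper":-1},
  {"dx":0.55,"dy":0.86,"az":0.157,"gripper":-1},
  {"dx":0.55,"dy":0.86,"az":0.157,"gripper":-1},
])

```text
$.increments[0]: bad value
```

```bash
python3 - <<'E'
from h import *
f,P,K,T=cam('wrist'); f=f.copy()
C=np.array([.5175,-.2592]);a=.075;X=np.array([np.cos(a),np.sin(a)]);Y=np.array([-np.sin(a),np.cos(a)])
for yy in(-.084,-.028,.028,.084):
    p=proj(np.append(C+Y*yy,.093),K,T); print(yy,p); cv2.circle(f,(int(p[0]),int(p[1])),4,(0,0,255),1)
for sx in(-.069,.069):
    for sy in(-.123,.123):
        p=proj(np.append(C+Y*sy+X*sx,.098),K,T); cv2.circle(f,(int(p[0]),int(p[1])),4,(255,0,0),1)
cv2.imwrite('pics/w1.png',f); s=get_state(); print(s['eef_pos'],s['tcp_rot'],s['opening'])
x,y,z=P[...,0],P[...,1],P[...,2]; hsv=cv2.cvtColor(f,cv2.COLOR_BGR2HSV)
E
```

```text
-0.084 (np.float64(68.1449641099396), np.float64(-274.88669721054043))
-0.028 (np.float64(-21.16415400168694), np.float64(-321.0399471648799))
0.028 (np.float64(-115.7202790238378), np.float64(-369.90475027945683))
0.084 (np.float64(-215.99980628972224), np.float64(-421.7272985820906))
[ 0.29700828 -0.60560468  0.25519683] [ 9.74144238e-01  2.25924970e-01 -7.66325353e-05 -9.51813902e-04] 1.0015943936477447
```

View pics/w1.png

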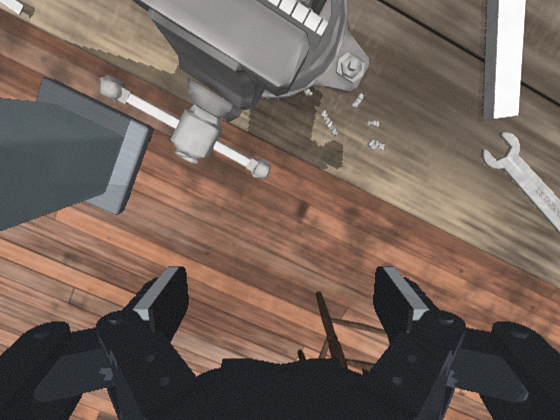

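The arm did not move: the rows were refused, probably because every field is required.

Request:
jog_arm([
  {"dx":0.3,"dy":0.4,"dz":0,"ax":0,"ay":0,"az":0.13,"gripper":-1},
  {"dx":0.6,"dy":0.8,"dz":0,"ax":0,"ay":0,"az":0.25,"gripper":-1},
  {"dx":0.65,"dy":0.9,"dz":0,"ax":0,"ay":0,"az":0.3,"gripper":-1},
  {"dx":0.65,"dy":0.9,"dz":0,"ax":0,"ay":0,"az":0.3,"gripper":-1},
])

```text
time: 0.55
eef_pos: [0.3773, -0.4945, 0.2559]
tcp_rot: [0.893, 0.45, 0.001, -0.001]
contact_force: [-0.7, -0.3, -0.1]
opening: 0.334
finger_force: 0.0
```

Request:
jog_arm([
  {"dx":0.3,"dy":0.4,"dz":0,"ax":0,"ay":0,"az":0.1,"gripper":-1},
  {"dx":0.6,"dy":0.8,"dz":0,"ax":0,"ay":0,"az":0.2,"gripper":-1},
  {"dx":0.65,"dy":0.9,"dz":0,"ax":0,"ay":0,"az":0.3,"gripper":-1},
  {"dx":0.65,"dy":0.9,"dz":0,"ax":0,"ay":0,"az":0.3,"gripper":-1},
])

```text
time: 0.95
eef_pos: [0.4546, -0.3875, 0.2561]
tcp_rot: [0.764, 0.646, 0.0, -0.0]
contact_force: [-0.7, -0.5, 0.5]
opening: -0.002
finger_force: 0.0
```

Request:
jog_arm([
  {"dx":0.3,"dy":0.4,"dz":0,"ax":0,"ay":0,"az":0.1,"gripper":-1},
  {"dx":0.55,"dy":0.86,"dz":0,"ax":0,"ay":0,"az":0.157,"gripper":-1},
  {"dx":0.55,"dy":0.86,"dz":0,"ax":0,"ay":0,"az":0.157,"gripper":-1},
  {"dx":0.55,"dy":0.86,"dz":0,"ax":0,"ay":0,"az":0.157,"gripper":-1},
])

```text
time: 1.35
eef_pos: [0.5199, -0.2858, 0.2561]
tcp_rot: [0.68, 0.733, -0.0, -0.0]
contact_force: [-0.5, 0.4, 0.1]
opening: 0.002
finger_force: 0.0
```

```bash
python3 - <<'E'
from h import *
f,P,K,T=cam('wrist'); f=f.copy()
C=np.array([.5175,-.2592]);a=.075;X=np.array([np.cos(a),np.sin(a)]);Y=np.array([-np.sin(a),np.cos(a)])
for yy in(-.084,-.028,.028,.084):
    p=proj(np.append(C+Y*yy,.093),K,T); print(yy,p); cv2.circle(f,(int(p[0]),int(p[1])),4,(0,0,255),1)
for sx in(-.069,.069):
    for sy in(-.123,.123):
        p=proj(np.append(C+Y*sy+X*sx,.098),K,T); cv2.circle(f,(int(p[0]),int(p[1])),4,(255,0,0),1)
cv2.imwrite('pics/w2.png',f); s=get_state(); print(s['eef_pos'],s['tcp_rot'],s['opening'],s['qpos'])
E
```

```text
-0.084 (np.float64(278.6627353122123), np.float64(263.1995596345865))
-0.028 (np.float64(278.5863490621096), np.float64(207.14884168895273))
0.028 (np.float64(278.50143812283403), np.float64(144.84287560973402))
0.084 (np.float64(278.40649113019333), np.float64(75.17265227600745))
[ 0.51922144 -0.2871998   0.25619084] [ 6.80460937e-01  7.32784203e-01 -4.65069779e-04  9.42391439e-05] -0.0017741959626378073 [-6.75765482e-01  1.08514364e-01  1.78332502e+00 -9.92090850e-04
  1.24963293e+00 -7.49465539e-01]
```

View pics/w2.png

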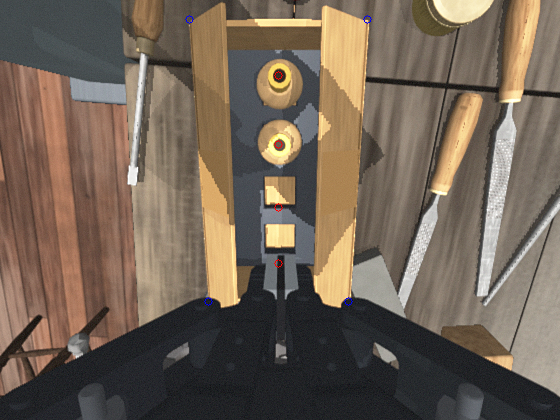

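Wrist view: two pale handles at (279,75) and (279,145), right on my predicted nests at +84 and +28, and the other two nests are empty. So there are two handles. Now the flaps, pushed from inside with the shut fingers.

Request:
jog_arm([
  {"dx":0,"dy":0,"dz":-0.3,"ax":0,"ay":0,"az":0,"gripper":-1},
  {"dx":0,"dy":0,"dz":-0.6,"ax":0,"ay":0,"az":0,"gripper":-1},
  {"dx":0,"dy":0,"dz":-0.85,"ax":0,"ay":0,"az":0,"gripper":-1},
  {"dx":0,"dy":0,"dz":-0.99,"ax":0,"ay":0,"az":0,"gripper":-1},
  {"dx":0,"dy":0,"dz":-0.99,"ax":0,"ay":0,"az":0,"gripper":-1},
  {"dx":0,"dy":0,"dz":-0.99,"ax":0,"ay":0,"az":0,"gripper":-1},
])

```text
time: 2.0
eef_pos: [0.5187, -0.2887, 0.1378]
tcp_rot: [0.681, 0.732, -0.0, 0.0]
contact_force: [-0.3, -0.7, 0.4]
opening: -0.0
finger_force: 0.0
```

Request:
jog_arm([
  {"dx":-0.1,"dy":-0.01,"dz":0,"ax":0,"ay":0,"az":0,"gripper":-1},
  {"dx":-0.2,"dy":-0.01,"dz":0,"ax":0,"ay":0,"az":0,"gripper":-1},
  {"dx":-0.3,"dy":-0.02,"dz":0,"ax":0,"ay":0,"az":0,"gripper":-1},
  {"dx":-0.4,"dy":-0.03,"dz":0,"ax":0,"ay":0,"az":0,"gripper":-1},
  {"dx":-0.5,"dy":-0.04,"dz":0,"ax":0,"ay":0,"az":0,"gripper":-1},
  {"dx":-0.57,"dy":-0.04,"dz":0,"ax":0,"ay":0,"az":0,"gripper":-1},
  {"dx":-0.57,"dy":-0.04,"dz":0,"ax":0,"ay":0,"az":0,"gripper":-1},
  {"dx":-0.57,"dy":-0.04,"dz":0,"ax":0,"ay":0,"az":0,"gripper":-1},
])

```text
time: 2.8
eef_pos: [0.4503, -0.2916, 0.1374]
tcp_rot: [0.681, 0.733, -0.0, -0.0]
contact_force: [0.1, 0.2, -0.7]
opening: -0.0
finger_force: 0.0
```

Request:
jog_arm([
  {"dx":0.12,"dy":0.01,"dz":0,"ax":0,"ay":0,"az":0,"gripper":-1},
  {"dx":0.24,"dy":0.02,"dz":0,"ax":0,"ay":0,"az":0,"gripper":-1},
  {"dx":0.36,"dy":0.03,"dz":0,"ax":0,"ay":0,"az":0,"gripper":-1},
  {"dx":0.48,"dy":0.04,"dz":0,"ax":0,"ay":0,"az":0,"gripper":-1},
  {"dx":0.6,"dy":0.05,"dz":0,"ax":0,"ay":0,"az":0,"gripper":-1},
  {"dx":0.7,"dy":0.06,"dz":0,"ax":0,"ay":0,"az":0,"gripper":-1},
  {"dx":0.8,"dy":0.06,"dz":0,"ax":0,"ay":0,"az":0,"gripper":-1},
  {"dx":0.9,"dy":0.07,"dz":0,"ax":0,"ay":0,"az":0,"gripper":-1},
  {"dx":1,"dy":0.08,"dz":0,"ax":0,"ay":0,"az":0,"gripper":-1},
])

```text
time: 3.7
eef_pos: [0.5718, -0.282, 0.1375]
tcp_rot: [0.68, 0.733, 0.0, 0.0]
contact_force: [-0.5, -0.6, 1.7]
opening: -0.003
finger_force: 0.8
```

Request:
jog_arm([
  {"dx":0.08,"dy":0.01,"dz":0,"ax":0,"ay":0,"az":0,"gripper":-1},
  {"dx":0.14,"dy":0.01,"dz":0,"ax":0,"ay":0,"az":0,"gripper":-1},
  {"dx":0.14,"dy":0.01,"dz":0,"ax":0,"ay":0,"az":0,"gripper":-1},
  {"dx":0.14,"dy":0.01,"dz":0,"ax":0,"ay":0,"az":0,"gripper":-1},
  {"dx":-0.1,"dy":0.0,"dz":0.2,"ax":0,"ay":0,"az":0,"gripper":-1},
  {"dx":-0.43,"dy":-0.03,"dz":0.6,"ax":0,"ay":0,"az":0,"gripper":-1},
  {"dx":-0.43,"dy":-0.03,"dz":0.99,"ax":0,"ay":0,"az":0,"gripper":-0.2},
  {"dx":-0.43,"dy":-0.03,"dz":0.99,"ax":0,"ay":0,"az":0,"gripper":-0.2},
])

```text
time: 4.5
eef_pos: [0.5205, -0.2878, 0.2646]
tcp_rot: [0.681, 0.732, 0.001, 0.007]
contact_force: [0.9, -0.4, 1.6]
opening: 0.331
finger_force: 0.0
```

```bash
cat > flaps.py <<'E'
from h import *
C=np.array([.5175,-.2592]);a=.075;X=np.array([np.cos(a),np.sin(a)]);Y=np.array([-np.sin(a),np.cos(a)])
def flaps(cams=('scene','side')):
    for n in cams:
        f,P,K,T=cam(n); q=P.reshape(-1,3); hs=cv2.cvtColor(f,cv2.COLOR_BGR2HSV).reshape(-1,3).astype(int); o=q[:,:2]-C; lx,ly,z=o@X,o@Y,q[:,2]
        c=(hs[:,0]>8)&(hs[:,0]<28)&(hs[:,1]>90)&(abs(ly)<.115)&(z>.09)&(z<.17)
        for s,nm in((-1,'front'),(1,'back')):
            dx=67e-3-s*lx; dz=z-.098; r=np.hypot(dx,dz)
            m=c&(r>.025)&(r<.06); th=np.arctan2(dz[m],dx[m]); print(n,nm,m.sum(),np.percentile(th,[10,50,90]).round(2) if m.sum() else '')
if __name__=='__main__': flaps()
E
python3 - <<'E'
from flaps import *
flaps(); f,*_=cam('side'); cv2.imwrite('pics/s2.png',f); s=get_state();print(s['eef_pos'],s['time'],s['opening'])
E
```

```text
scene front 107 [2.14 2.18 2.23]
scene back 519 [2.13 2.2  2.28]
side front 619 [2.16 2.2  2.23]
side back 770 [2.15 2.19 2.24]
[ 0.51923369 -0.28591211  0.25732352] 4.65 0.4012764031673108
```

View pics/s2.png

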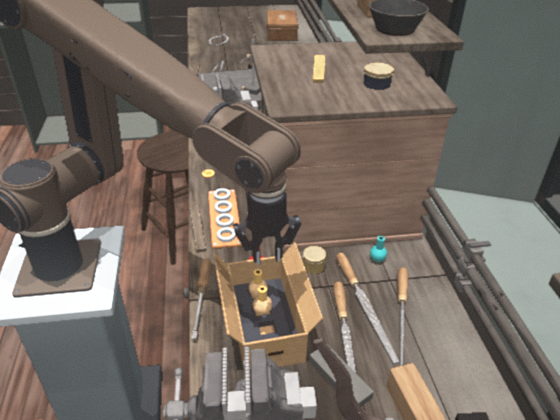

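Side view: both flaps are folded back to about 2.19 rad, and the handles at (258,278) and (263,300) are untouched. Grasping the +28 handle by its ferrule.

Request:
jog_arm([
  {"dx":-0.03,"dy":0.3,"dz":0,"ax":0,"ay":0,"az":0,"gripper":-0.1},
  {"dx":-0.03,"dy":0.46,"dz":-0.2,"ax":0,"ay":0,"az":0,"gripper":-0.1},
  {"dx":-0.03,"dy":0.46,"dz":-0.5,"ax":0,"ay":0,"az":0,"gripper":-0.1},
  {"dx":-0.03,"dy":0.46,"dz":-0.7,"ax":0,"ay":0,"az":0,"gripper":-0.1},
  {"dx":-0.03,"dy":0.46,"dz":-0.7,"ax":0,"ay":0,"az":0,"gripper":-0.1},
  {"dx":-0.03,"dy":0.46,"dz":-0.7,"ax":0,"ay":0,"az":0,"gripper":-0.1},
])

```text
time: 5.25
eef_pos: [0.515, -0.2299, 0.1708]
tcp_rot: [0.68, 0.733, -0.0, -0.002]
contact_force: [0.3, 0.2, 1.0]
opening: 0.445
finger_force: 0.0
```

```bash
cat > ferr.py <<'E'
from h import *
from flaps import C,X,Y
def ferr(zt=.093,show=None):
    f,P,K,T=cam('wrist'); s=get_state()
    if show: cv2.imwrite(show,f)
    z=P[...,2]; m=(z>zt-.006)&(z<zt+.006)
    d=np.hypot(P[...,0]-s['eef_pos'][0],P[...,1]-s['eef_pos'][1]); m&=d<.07
    k,l,st,c=cv2.connectedComponentsWithStats(m.astype(np.uint8))
    for i in range(1,k):
        if st[i,4]>60:
            q=P[l==i]; a,b=q.min(0),q.max(0); print(st[i],'ctr',((a+b)/2).round(4),'ext',(b-a).round(3))
    print(s['eef_pos'],s['opening'])
E
python3 -c "
from ferr import *
ferr(show='pics/w3.png')"
```

```text
[265 136  31  32 802] ctr [ 0.5117 -0.1751  0.092 ] ext [0.019 0.019 0.004]
[171 199  17  79 749] ctr [ 0.4497 -0.2355  0.093 ] ext [0.007 0.052 0.012]
[373 199  17  78 740] ctr [ 0.5817 -0.2256  0.093 ] ext [0.007 0.053 0.012]
[265 222  31  30 691] ctr [ 0.5158 -0.2308  0.0904] ext [0.02  0.02  0.007]
[ 0.51582432 -0.23058377  0.17239105] 0.4511317480650585
```

View pics/w3.png

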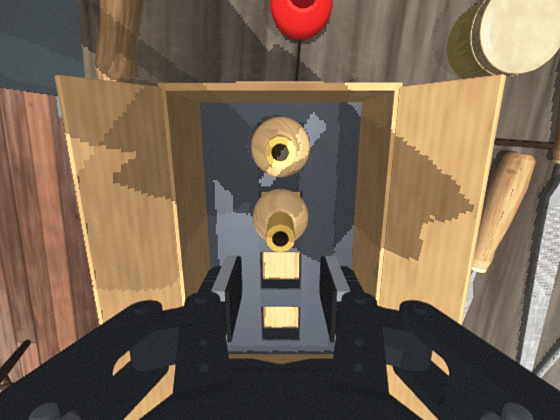

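Wrist view: the near ferrule at (280,238) measures (0.5158, -0.2308) and 20 mm across, right under the TCP. The far one at (281,152) measures (0.5117, -0.1751). Descend, grip and lift.

Request:
jog_arm([
  {"dx":0,"dy":0,"dz":-0.3,"ax":0,"ay":0,"az":0,"gripper":-0.1},
  {"dx":0,"dy":0,"dz":-0.6,"ax":0,"ay":0,"az":0,"gripper":-0.1},
  {"dx":0,"dy":0,"dz":-0.72,"ax":0,"ay":0,"az":0,"gripper":-0.1},
  {"dx":0,"dy":0,"dz":-0.72,"ax":0,"ay":0,"az":0,"gripper":-0.1},
  {"dx":0,"dy":0,"dz":-0.72,"ax":0,"ay":0,"az":0,"gripper":-1},
  {"dx":0,"dy":0,"dz":-0.72,"ax":0,"ay":0,"az":0,"gripper":-1},
  {"dx":0,"dy":0,"dz":-0.72,"ax":0,"ay":0,"az":0,"gripper":-1},
  {"dx":0,"dy":0,"dz":-0.72,"ax":0,"ay":0,"az":0,"gripper":-1},
], force=40)

```text
time: 6.1
eef_pos: [0.5166, -0.2314, 0.0882]
tcp_rot: [0.68, 0.733, 0.0, 0.002]
contact_force: [-2.2, 0.3, 5.7]
opening: 0.221
finger_force: 39.2
```

Request:
jog_arm([
  {"dx":0,"dy":0,"dz":0.15,"ax":0,"ay":0,"az":0,"gripper":-1},
  {"dx":0,"dy":0,"dz":0.4,"ax":0,"ay":0,"az":0,"gripper":-1},
  {"dx":0,"dy":0,"dz":0.7,"ax":0,"ay":0,"az":0,"gripper":-1},
  {"dx":0,"dy":0,"dz":1,"ax":0,"ay":0,"az":0,"gripper":-1},
  {"dx":0,"dy":0,"dz":1,"ax":0,"ay":0,"az":0,"gripper":-1},
])

```text
time: 6.6
eef_pos: [0.5187, -0.2322, 0.213]
tcp_rot: [0.68, 0.733, 0.001, 0.007]
contact_force: [0.2, -0.8, 0.4]
opening: 0.221
finger_force: 39.1
```

Request:
jog_arm([
  {"dx":-0.1,"dy":0.2,"dz":0,"ax":0,"ay":0,"az":0,"gripper":-1},
  {"dx":-0.2,"dy":0.5,"dz":0,"ax":0,"ay":0,"az":0,"gripper":-1},
  {"dx":-0.3,"dy":0.8,"dz":0,"ax":0,"ay":0,"az":0,"gripper":-1},
  {"dx":-0.3,"dy":1,"dz":0,"ax":0,"ay":0,"az":0,"gripper":-1},
  {"dx":-0.3,"dy":1,"dz":0,"ax":0,"ay":0,"az":0,"gripper":-1},
])

```text
time: 7.1
eef_pos: [0.4787, -0.1078, 0.2048]
tcp_rot: [0.679, 0.734, 0.0, -0.001]
contact_force: [-0.0, -0.2, -0.6]
opening: 0.217
finger_force: 39.1
```

Request:
jog_arm([
  {"dx":-0.1,"dy":0.3,"dz":0,"ax":0,"ay":0,"az":0,"gripper":-1},
  {"dx":-0.2,"dy":0.6,"dz":0,"ax":0,"ay":0,"az":0,"gripper":-1},
  {"dx":-0.3,"dy":0.85,"dz":0,"ax":0,"ay":0,"az":0,"gripper":-1},
  {"dx":-0.3,"dy":1,"dz":0,"ax":0,"ay":0,"az":0,"gripper":-1},
  {"dx":-0.3,"dy":1,"dz":0,"ax":0,"ay":0,"az":0,"gripper":-1},
  {"dx":-0.3,"dy":1,"dz":0,"ax":0,"ay":0,"az":0,"gripper":-1},
])

```text
time: 7.7
eef_pos: [0.4438, 0.0091, 0.2057]
tcp_rot: [0.68, 0.733, -0.0, 0.0]
contact_force: [0.0, 0.1, -0.3]
opening: 0.221
finger_force: 39.1
```

```bash
cat > cups.py <<'E'
from h import *
def cups(show=None):
    f,P,K,T=cam('wrist'); s=get_state(); print(s['eef_pos'],s['opening'],s['finger_force'])
    if show: cv2.imwrite(show,f)
    z=P[...,2]; m=(z>.0215)&(z<.031)&(abs(P[...,0]-.445)<.05)&(P[...,1]>.0)&(P[...,1]<.3)
    k,l,st,c=cv2.connectedComponentsWithStats(m.astype(np.uint8))
    for i in range(1,k):
        if st[i,4]>150:
            q=P[l==i]; A=np.c_[q[:,:2],np.ones(len(q))]  # circle fit
            p=np.linalg.lstsq(A,(q[:,:2]**2).sum(1),rcond=None)[0]; c0=p[:2]/2; print(st[i],'ctr',c0.round(4),'r',np.sqrt(p[2]+c0@c0).round(4),'ext',np.ptp(q,0).round(3),'z',np.median(q[:,2]).round(4))
E
python3 -c "
from cups import *
cups('pics/w4.png')"
```

```text
[0.44392312 0.00871245 0.20581778] 0.21839832609500126 39.064496755599976
[267   0  59  31 712] ctr [0.445  0.1814] r 0.0205 ext [0.048 0.024 0.006] z 0.0247
[ 262   49   57   61 1310] ctr [0.4454 0.1193] r 0.0214 ext [0.05  0.049 0.006] z 0.0249
[ 259  126   53   54 1082] ctr [0.446  0.0559] r 0.0214 ext [0.049 0.049 0.006] z 0.0249
```

View pics/w4.png

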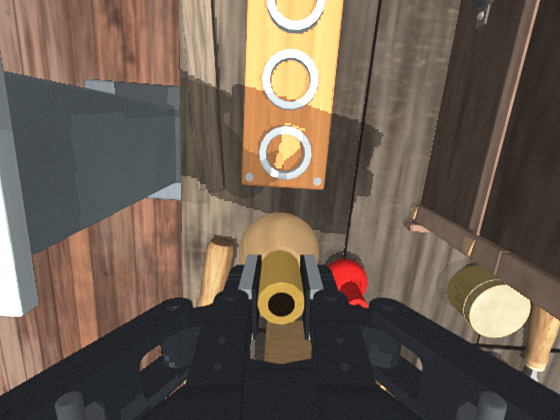

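Wrist view: the held handle hangs upright with its ferrule at (280,300). The cup rings are at (285,153), (290,78) and (295,5). I'll put this one in the second cup, near (0.4455, 0.120).

Request:
jog_arm([
  {"dx":0.01,"dy":0.3,"dz":0,"ax":0,"ay":0,"az":0,"gripper":-1},
  {"dx":0.01,"dy":0.6,"dz":-0.1,"ax":0,"ay":0,"az":0,"gripper":-1},
  {"dx":0.01,"dy":0.85,"dz":-0.25,"ax":0,"ay":0,"az":0,"gripper":-1},
  {"dx":0.01,"dy":0.93,"dz":-0.4,"ax":0,"ay":0,"az":0,"gripper":-1},
  {"dx":0.01,"dy":0.93,"dz":-0.6,"ax":0,"ay":0,"az":0,"gripper":-1},
  {"dx":0.01,"dy":0.93,"dz":-0.8,"ax":0,"ay":0,"az":0,"gripper":-1},
  {"dx":0.01,"dy":0.93,"dz":-0.9,"ax":0,"ay":0,"az":0,"gripper":-1},
  {"dx":0.01,"dy":0.93,"dz":-0.95,"ax":0,"ay":0,"az":0,"gripper":-1},
  {"dx":0.01,"dy":0.93,"dz":-0.95,"ax":0,"ay":0,"az":0,"gripper":-1},
  {"dx":0.01,"dy":0.93,"dz":-0.95,"ax":0,"ay":0,"az":0,"gripper":-1},
])

```text
time: 8.75
eef_pos: [0.4457, 0.1209, 0.0929]
tcp_rot: [0.681, 0.733, 0.001, 0.001]
contact_force: [0.0, 0.2, -1.3]
opening: 0.213
finger_force: 39.2
```

```bash
python3 - <<'E'
from h import *
s=get_state(); print(s['eef_pos'],s['contact_force'],s['opening'])
for n in('scene','side'):
    f,P,K,T=cam(n)
    if n=='scene': cv2.imwrite('pics/c4.png',cv2.resize(f[200:360,220:400],None,fx=3.3,fy=3.3,interpolation=cv2.INTER_CUBIC))
E
```

```text
[0.44572824 0.12086701 0.09287358] [ 0.0256769   0.18086119 -1.34932837] 0.21305425892282828
```

View pics/c4.png

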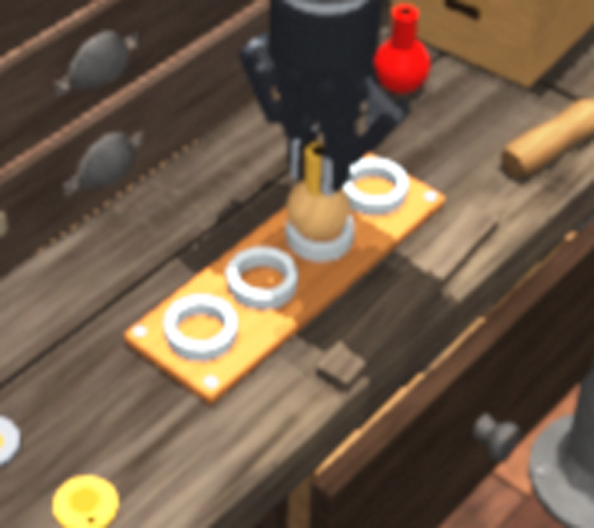

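Scene crop: the handle's butt is right over the second ring at (320,230). Lower until it touches, open, and rise.

Request:
jog_arm([
  {"dx":0,"dy":0,"dz":-0.015,"ax":0,"ay":0,"az":0,"gripper":-1},
  {"dx":0,"dy":0,"dz":-0.03,"ax":0,"ay":0,"az":0,"gripper":-1},
  {"dx":0,"dy":0,"dz":-0.03,"ax":0,"ay":0,"az":0,"gripper":-1},
])

```text
time: 9.15
eef_pos: [0.4462, 0.1209, 0.0911]
tcp_rot: [0.68, 0.733, 0.0, 0.001]
contact_force: [-4.5, -2.6, 11.9]
opening: 0.217
finger_force: 40.9
```

Request:
jog_arm([
  {"dx":0,"dy":0,"dz":0,"ax":0,"ay":0,"az":0,"gripper":-0.4},
  {"dx":0,"dy":0,"dz":0,"ax":0,"ay":0,"az":0,"gripper":-0.2},
  {"dx":0,"dy":0,"dz":0,"ax":0,"ay":0,"az":0,"gripper":-0.1},
  {"dx":0,"dy":0,"dz":0,"ax":0,"ay":0,"az":0,"gripper":-0.1},
  {"dx":0,"dy":0,"dz":0.2,"ax":0,"ay":0,"az":0,"gripper":-0.1},
  {"dx":0,"dy":0,"dz":0.5,"ax":0,"ay":0,"az":0,"gripper":-0.1},
  {"dx":0,"dy":-0.2,"dz":0.8,"ax":0,"ay":0,"az":0,"gripper":-0.1},
  {"dx":0,"dy":-0.5,"dz":1,"ax":0,"ay":0,"az":0,"gripper":-0.1},
  {"dx":0.1,"dy":-0.8,"dz":1,"ax":0,"ay":0,"az":0,"gripper":-0.1},
])

```text
time: 10.05
eef_pos: [0.4584, 0.0244, 0.2127]
tcp_rot: [0.68, 0.733, 0.002, 0.003]
contact_force: [0.5, -0.4, 0.2]
opening: 0.449
finger_force: 0.0
```

```bash
cat > chk.py <<'E'
from h import *
for n in('scene','side'):
    f,P,K,T=cam(n); x,y,z=P[...,0],P[...,1],P[...,2]
    for lo in(.03,.08):
        m=(abs(x-.445)<.04)&(y>.02)&(y<.29)&(z>lo)&(z<.102)
        k,l,st,c=cv2.connectedComponentsWithStats(m.astype(np.uint8))
        for i in range(1,k):
            if st[i,4]>20: q=P[l==i]; print(n,lo,st[i,4],'mid',((q.max(0)+q.min(0))/2).round(3),'ext',np.ptp(q,0).round(3),'top',q[:,2].max().round(3))
s=get_state(); print(s['eef_pos'],s['opening'],s['time'])
E
python3 chk.py
```

```text
scene 0.03 377 mid [0.443 0.125 0.065] ext [0.042 0.042 0.069] top 0.099
scene 0.08 78 mid [0.444 0.115 0.09 ] ext [0.02  0.021 0.018] top 0.099
side 0.03 250 mid [0.445 0.109 0.065] ext [0.044 0.031 0.07 ] top 0.1
side 0.08 54 mid [0.443 0.113 0.09 ] ext [0.018 0.024 0.02 ] top 0.1
[0.4582921  0.02209701 0.20984741] 0.4497955425246364 10.15
```

```bash
python3 - <<'E'
from h import *
from cups import cups
f,P,K,T=cam('scene'); a=cv2.resize(f[220:340,240:360],(400,400),interpolation=cv2.INTER_CUBIC)
g,P,K,T=cam('side'); b=cv2.resize(g[150:270,160:280],(400,400),interpolation=cv2.INTER_CUBIC)
cv2.imwrite('pics/c5.png',np.hstack([a,b])); cups()
f,P,K,T=cam('wrist'); x,y,z=P[...,0],P[...,1],P[...,2]
for lo,hi in((.085,.105),(.07,.085),(.045,.062),(.032,.045)):
    m=(abs(x-.445)<.04)&(abs(y-.12)<.035)&(z>lo)&(z<hi); q=P[m]; print(lo,len(q),((q.max(0)+q.min(0))/2).round(4),np.ptp(q,0).round(3),q[:,2].max())
E
```

```text
[0.4561837  0.02536809 0.2075301 ] 0.44907043620828313 0.0
[ 250    0   59   51 1049] ctr [0.4449 0.1824] r 0.0212 ext [0.049 0.039 0.006] z 0.0247
[ 245  142   52   52 1023] ctr [0.4461 0.0559] r 0.0214 ext [0.049 0.049 0.006] z 0.0249
0.085 669 [0.4442 0.1143 0.0909] [0.02  0.02  0.011] 0.09644893755910794
0.07 3 [0.4535 0.1177 0.0779] [0.001 0.006 0.008] 0.08164291848148039
0.045 1652 [0.4457 0.1195 0.0535] [0.044 0.044 0.017] 0.06197167357771105
0.032 96 [0.4454 0.1195 0.0415] [0.045 0.045 0.007] 0.044989952309314574
```

View pics/c5.png

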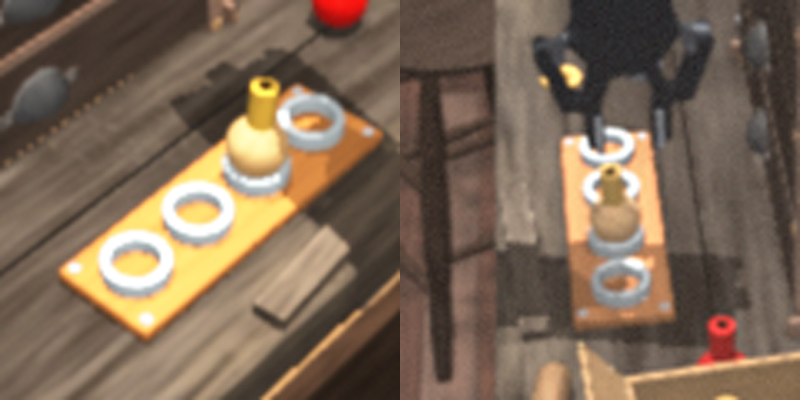

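The handle sits in cup 2 with a tilt of about 0.1 rad (crop, left half at (255,140)), which is within limits. Now the second handle, at (0.5117, -0.1751).

Request:
jog_arm([
  {"dx":0.1,"dy":-0.3,"dz":0,"ax":0,"ay":0,"az":0,"gripper":-0.1},
  {"dx":0.2,"dy":-0.6,"dz":0,"ax":0,"ay":0,"az":0,"gripper":-0.1},
  {"dx":0.25,"dy":-0.85,"dz":0,"ax":0,"ay":0,"az":0,"gripper":-0.1},
  {"dx":0.25,"dy":-0.85,"dz":0,"ax":0,"ay":0,"az":0,"gripper":-0.1},
])

```text
time: 10.75
eef_pos: [0.4872, -0.0783, 0.2078]
tcp_rot: [0.681, 0.732, -0.0, -0.0]
contact_force: [0.1, 1.0, -0.4]
opening: 0.453
finger_force: 0.0
```

Request:
jog_arm([
  {"dx":0.1,"dy":-0.4,"dz":0,"ax":0,"ay":0,"az":0,"gripper":-0.1},
  {"dx":0.2,"dy":-0.7,"dz":-0.1,"ax":0,"ay":0,"az":0,"gripper":-0.1},
  {"dx":0.2,"dy":-0.81,"dz":-0.3,"ax":0,"ay":0,"az":0,"gripper":-0.1},
  {"dx":0.2,"dy":-0.81,"dz":-0.4,"ax":0,"ay":0,"az":0,"gripper":-0.1},
  {"dx":0.2,"dy":-0.81,"dz":-0.4,"ax":0,"ay":0,"az":0,"gripper":-0.1},
  {"dx":0.2,"dy":-0.81,"dz":-0.4,"ax":0,"ay":0,"az":0,"gripper":-0.1},
])

```text
time: 11.35
eef_pos: [0.5105, -0.1722, 0.1601]
tcp_rot: [0.68, 0.733, 0.0, -0.001]
contact_force: [0.0, -0.6, -0.4]
opening: 0.451
finger_force: 0.0
```

```bash
python3 -c "
from ferr import *
ferr()"
```

```text
[ 174  183  211   11 2108] ctr [ 0.5083 -0.1382  0.093 ] ext [0.122 0.013 0.012]
[165 199  18  86 896] ctr [ 0.4455 -0.1772  0.093 ] ext [0.007 0.054 0.012]
[378 202  18  82 799] ctr [ 0.5773 -0.168   0.093 ] ext [0.007 0.051 0.012]
[265 230  31  31 761] ctr [ 0.5116 -0.1748  0.0906] ext [0.02  0.019 0.007]
[ 0.51104192 -0.17263158  0.16096268] 0.4546018543435882
```

Request:
jog_arm([
  {"dx":0,"dy":-0.02,"dz":-0.2,"ax":0,"ay":0,"az":0,"gripper":-0.1},
  {"dx":0,"dy":-0.02,"dz":-0.45,"ax":0,"ay":0,"az":0,"gripper":-0.1},
  {"dx":0,"dy":-0.02,"dz":-0.62,"ax":0,"ay":0,"az":0,"gripper":-0.1},
  {"dx":0,"dy":-0.02,"dz":-0.62,"ax":0,"ay":0,"az":0,"gripper":-0.1},
  {"dx":0,"dy":-0.02,"dz":-0.62,"ax":0,"ay":0,"az":0,"gripper":-1},
  {"dx":0,"dy":-0.02,"dz":-0.62,"ax":0,"ay":0,"az":0,"gripper":-1},
  {"dx":0,"dy":-0.02,"dz":-0.62,"ax":0,"ay":0,"az":0,"gripper":-1},
  {"dx":0,"dy":-0.02,"dz":-0.62,"ax":0,"ay":0,"az":0,"gripper":-1},
], force=40)

```text
time: 12.2
eef_pos: [0.5116, -0.1767, 0.0877]
tcp_rot: [0.68, 0.733, 0.0, 0.001]
contact_force: [-1.3, 1.3, 5.1]
opening: 0.218
finger_force: 39.3
```

Request:
jog_arm([
  {"dx":0,"dy":0,"dz":0.15,"ax":0,"ay":0,"az":0,"gripper":-1},
  {"dx":0,"dy":0,"dz":0.4,"ax":0,"ay":0,"az":0,"gripper":-1},
  {"dx":0,"dy":0,"dz":0.7,"ax":0,"ay":0,"az":0,"gripper":-1},
  {"dx":0,"dy":0,"dz":1,"ax":0,"ay":0,"az":0,"gripper":-1},
  {"dx":0,"dy":0,"dz":1,"ax":0,"ay":0,"az":0,"gripper":-1},
  {"dx":0,"dy":0,"dz":1,"ax":0,"ay":0,"az":0,"gripper":-1},
])

```text
time: 12.8
eef_pos: [0.5113, -0.1768, 0.2071]
tcp_rot: [0.68, 0.733, 0.0, 0.002]
contact_force: [0.3, -0.1, -1.9]
opening: 0.221
finger_force: 39.2
```

Request:
jog_arm([
  {"dx":-0.1,"dy":0.25,"dz":0,"ax":0,"ay":0,"az":0,"gripper":-1},
  {"dx":-0.2,"dy":0.55,"dz":0,"ax":0,"ay":0,"az":0,"gripper":-1},
  {"dx":-0.27,"dy":0.85,"dz":0,"ax":0,"ay":0,"az":0,"gripper":-1},
  {"dx":-0.27,"dy":0.96,"dz":0,"ax":0,"ay":0,"az":0,"gripper":-1},
])

```text
time: 13.2
eef_pos: [0.476, -0.0586, 0.2033]
tcp_rot: [0.68, 0.733, -0.001, -0.002]
contact_force: [0.1, -0.6, -0.6]
opening: 0.219
finger_force: 39.2
```

Request:
jog_arm([
  {"dx":-0.1,"dy":0.3,"dz":0,"ax":0,"ay":0,"az":0,"gripper":-1},
  {"dx":-0.2,"dy":0.6,"dz":0,"ax":0,"ay":0,"az":0,"gripper":-1},
  {"dx":-0.27,"dy":0.85,"dz":0,"ax":0,"ay":0,"az":0,"gripper":-1},
  {"dx":-0.27,"dy":0.96,"dz":0,"ax":0,"ay":0,"az":0,"gripper":-1},
  {"dx":-0.27,"dy":0.96,"dz":-0.3,"ax":0,"ay":0,"az":0,"gripper":-1},
  {"dx":-0.27,"dy":0.96,"dz":-0.5,"ax":0,"ay":0,"az":0,"gripper":-1},
  {"dx":-0.27,"dy":0.96,"dz":-0.5,"ax":0,"ay":0,"az":0,"gripper":-1},
  {"dx":-0.27,"dy":0.96,"dz":-0.5,"ax":0,"ay":0,"az":0,"gripper":-1},
])

```text
time: 14.0
eef_pos: [0.4461, 0.0535, 0.1455]
tcp_rot: [0.681, 0.733, -0.001, -0.001]
contact_force: [-1.0, -0.1, -0.9]
opening: 0.223
finger_force: 39.2
```

```bash
python3 - <<'E'
from h import *
s=get_state(); print(s['eef_pos'],s['tcp_rot'])
for n in('scene','side','wrist'):
    f,P,K,T=cam(n); f=f.copy(); x,y,z=P[...,0],P[...,1],P[...,2]; hsv=cv2.cvtColor(f,cv2.COLOR_BGR2HSV).astype(int)
    e=s['eef_pos']; col=(hsv[...,0]>8)&(hsv[...,0]<35)&(hsv[...,1]>60)
    for lo,hi in((.058,.09),(.125,.145)):
        m=(abs(x-e[0])<.028)&(abs(y-e[1])<.032)&(z>lo)&(z<hi)&col; q=P[m]
        if len(q)>5: a,b=np.percentile(q,2,0),np.percentile(q,98,0); print(n,lo,len(q),((a+b)/2).round(4),(b-a).round(3))
E
```

```text
[0.44610764 0.05347357 0.14549646] [ 6.80604766e-01  7.32650372e-01 -5.68360007e-04 -5.11904923e-04]
scene 0.058 19 [0.4391 0.0646 0.0854] [0.026 0.024 0.009]
scene 0.125 45 [0.4482 0.0624 0.1351] [0.019 0.007 0.018]
side 0.058 11 [0.4432 0.039  0.0854] [0.023 0.008 0.007]
side 0.125 54 [0.4467 0.0492 0.1347] [0.045 0.014 0.019]
wrist 0.125 782 [0.4481 0.0612 0.135 ] [0.019 0.007 0.019]
```

Request:
jog_arm([
  {"dx":0,"dy":0.01,"dz":-0.15,"ax":0,"ay":0,"az":0,"gripper":-1},
  {"dx":0,"dy":0.01,"dz":-0.3,"ax":0,"ay":0,"az":0,"gripper":-1},
  {"dx":0,"dy":0.01,"dz":-0.4,"ax":0,"ay":0,"az":0,"gripper":-1},
  {"dx":0,"dy":0.01,"dz":-0.46,"ax":0,"ay":0,"az":0,"gripper":-1},
  {"dx":0,"dy":0.01,"dz":-0.46,"ax":0,"ay":0,"az":0,"gripper":-1},
  {"dx":0,"dy":0.01,"dz":-0.46,"ax":0,"ay":0,"az":0,"gripper":-1},
])

```text
time: 14.75
eef_pos: [0.4464, 0.055, 0.0913]
tcp_rot: [0.68, 0.733, 0.0, 0.0]
contact_force: [0.2, -0.2, -0.4]
opening: 0.222
finger_force: 39.3
```

Request:
jog_arm([
  {"dx":0,"dy":0,"dz":0,"ax":0,"ay":0,"az":0,"gripper":-0.4},
  {"dx":0,"dy":0,"dz":0,"ax":0,"ay":0,"az":0,"gripper":-0.2},
  {"dx":0,"dy":0,"dz":0,"ax":0,"ay":0,"az":0,"gripper":0},
  {"dx":0,"dy":0,"dz":0,"ax":0,"ay":0,"az":0,"gripper":0},
  {"dx":0,"dy":0,"dz":0.1,"ax":0,"ay":0,"az":0,"gripper":0},
  {"dx":0,"dy":0,"dz":0.3,"ax":0,"ay":0,"az":0,"gripper":0},
  {"dx":0,"dy":0,"dz":0.6,"ax":0,"ay":0,"az":0,"gripper":0},
  {"dx":0,"dy":0,"dz":1,"ax":0,"ay":0,"az":0,"gripper":0},
  {"dx":0,"dy":0,"dz":1,"ax":0,"ay":0,"az":0,"gripper":0},
])

```text
time: 15.65
eef_pos: [0.4502, 0.0548, 0.2193]
tcp_rot: [0.68, 0.733, 0.005, 0.006]
contact_force: [0.2, 1.1, 0.6]
opening: 0.498
finger_force: 0.0
```

```bash
cat > tilt.py <<'E'
from h import *
def tilt(ys):
    for n in('wrist','side','scene'):
        f,P,K,T=cam(n); x,y,z=P[...,0],P[...,1],P[...,2]
        for yc in ys:
            for lo,hi in((.085,.105),(.038,.058)):
                m=(abs(x-.445)<.033)&(abs(y-yc)<.031)&(z>lo)&(z<hi); q=P[m]
                if len(q)>30: print(n,yc,lo,len(q),((q.max(0)+q.min(0))/2).round(4),np.ptp(q,0).round(3))
    s=get_state(); print(s['eef_pos'],s['time'])
E
python3 -c "
from tilt import *
tilt((.056,.1195))"
```

```text
wrist 0.056 0.085 501 [0.4455 0.0543 0.0907] [0.019 0.02  0.011]
wrist 0.056 0.038 924 [0.446  0.0581 0.048 ] [0.045 0.041 0.02 ]
wrist 0.1195 0.085 567 [0.4441 0.1146 0.0906] [0.02  0.02  0.011]
wrist 0.1195 0.038 1096 [0.4454 0.1194 0.0489] [0.046 0.045 0.018]
side 0.056 0.085 44 [0.4455 0.0525 0.0929] [0.017 0.023 0.013]
side 0.056 0.038 121 [0.4448 0.047  0.048 ] [0.043 0.038 0.02 ]
side 0.1195 0.085 44 [0.4433 0.1136 0.0914] [0.018 0.023 0.013]
side 0.1195 0.038 67 [0.4454 0.1118 0.0479] [0.044 0.032 0.02 ]
scene 0.056 0.085 63 [0.4465 0.0553 0.0919] [0.021 0.021 0.013]
scene 0.056 0.038 156 [0.444  0.0598 0.0483] [0.044 0.041 0.019]
scene 0.1195 0.085 64 [0.4435 0.1155 0.0919] [0.019 0.021 0.014]
scene 0.1195 0.038 172 [0.4432 0.124  0.0481] [0.043 0.04  0.02 ]
[0.44581599 0.05519105 0.21112906] 15.8
```

Both handles are seated. On to the tally: approach and look.

Request:
jog_arm([
  {"dx":-0.1,"dy":0.25,"dz":0,"ax":0,"ay":0,"az":0,"gripper":0.4},
  {"dx":-0.15,"dy":0.55,"dz":0,"ax":0,"ay":0,"az":0,"gripper":0.4},
  {"dx":-0.17,"dy":0.85,"dz":0,"ax":0,"ay":0,"az":0,"gripper":0.4},
  {"dx":-0.17,"dy":1,"dz":0,"ax":0,"ay":0,"az":0,"gripper":0.4},
])

```text
time: 16.2
eef_pos: [0.4236, 0.1769, 0.2086]
tcp_rot: [0.68, 0.733, -0.002, -0.002]
contact_force: [1.3, 0.6, 0.1]
opening: 0.698
finger_force: 0.0
```

Request:
jog_arm([
  {"dx":-0.1,"dy":0.3,"dz":0,"ax":0,"ay":0,"az":0,"gripper":0.4},
  {"dx":-0.15,"dy":0.6,"dz":0,"ax":0,"ay":0,"az":0,"gripper":0.4},
  {"dx":-0.17,"dy":0.9,"dz":0,"ax":0,"ay":0,"az":0,"gripper":0.4},
  {"dx":-0.17,"dy":0.9,"dz":0,"ax":0,"ay":0,"az":0,"gripper":0.4},
  {"dx":-0.17,"dy":0.9,"dz":0,"ax":0,"ay":0,"az":0,"gripper":0.4},
  {"dx":-0.17,"dy":0.9,"dz":0,"ax":0,"ay":0,"az":0,"gripper":0.4},
])

```text
time: 16.8
eef_pos: [0.4046, 0.2822, 0.2094]
tcp_rot: [0.681, 0.733, -0.001, -0.0]
contact_force: [0.4, 0.1, -0.9]
opening: 0.698
finger_force: 0.0
```

```bash
cat > tally.py <<'E'
from h import *
def tally(show=None):
    s=get_state(); f,P,K,T=cam('wrist')
    if show: cv2.imwrite(show,f)
    hsv=cv2.cvtColor(f,cv2.COLOR_BGR2HSV).astype(int); z=P[...,2]
    m=(hsv[...,0]>18)&(hsv[...,0]<35)&(hsv[...,1]>90)&(z<.016)&(P[...,1]>.3)
    k,l,st,c=cv2.connectedComponentsWithStats(m.astype(np.uint8))
    for i in range(1,k):
        if st[i,4]>80: q=P[l==i]; a,b=np.percentile(q,1,0),np.percentile(q,99,0); print(c[i].round(),st[i,4],((a+b)/2).round(4),(b-a).round(3),hsv[l==i].mean(0).round())
    print(s['eef_pos'],s['opening'],s['qpos'])
E
python3 -c "
from tally import *
tally('pics/w6.png')"
```

```text
[288.  82.] 169 [0.4049 0.3939 0.0022] [0.04  0.04  0.009] [ 26. 123. 238.]
[375.  75.] 353 [0.486  0.4048 0.0053] [0.018 0.018 0.004] [ 26. 133. 254.]
[291.  83.] 368 [0.4069 0.3928 0.0054] [0.018 0.018 0.004] [ 28. 105. 255.]
[0.40459337 0.28223069 0.20939785] 0.6980683552343887 [ 4.03247852e-01 -7.38843092e-02  2.05719339e+00 -3.51060032e-04
  1.16107372e+00  3.29900291e-01]
```

View pics/w6.png

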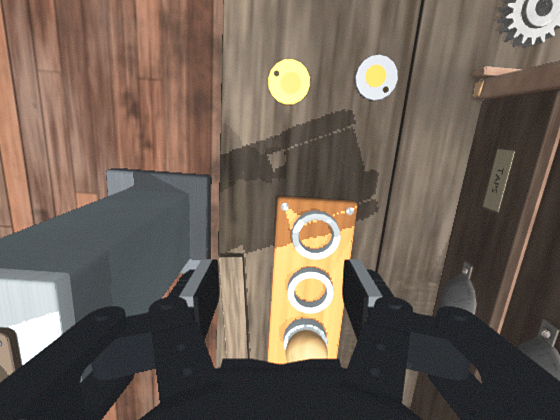

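Wrist view: the brass tally is at (289,82), i.e. about (0.406, 0.393), and the grey one at (376,77) is left alone. Before going down I'll measure where the fingertips are at this opening.

Request:
jog_arm([
  {"dx":0.01,"dy":0.3,"dz":0,"ax":0,"ay":0,"az":0,"gripper":0.2},
  {"dx":0.01,"dy":0.6,"dz":-0.2,"ax":0,"ay":0,"az":0,"gripper":0.2},
  {"dx":0.01,"dy":0.92,"dz":-0.5,"ax":0,"ay":0,"az":0,"gripper":0.2},
  {"dx":0.01,"dy":0.92,"dz":-0.8,"ax":0,"ay":0,"az":0,"gripper":0.2},
  {"dx":0.01,"dy":0.92,"dz":-1,"ax":0,"ay":0,"az":0,"gripper":0.2},
  {"dx":0.01,"dy":0.92,"dz":-1,"ax":0,"ay":0,"az":0,"gripper":0.2},
  {"dx":0.01,"dy":0.92,"dz":-1,"ax":0,"ay":0,"az":0,"gripper":0.2},
])

```text
time: 17.55
eef_pos: [0.4068, 0.3927, 0.0909]
tcp_rot: [0.681, 0.732, -0.0, -0.0]
contact_force: [1.0, -0.4, -0.2]
opening: 0.597
finger_force: 0.0
```

```bash
python3 - <<'E'
from tally import *
tally('pics/w7.png')
s=get_state(); f,P,K,T=cam('wrist'); o=P-np.array(s['eef_pos'])
m=(abs(o[...,0])<.06)&(abs(o[...,1])<.03)&(o[...,2]>-.05)&(o[...,2]<.0)
q=o[m]; print(len(q),np.percentile(q,[0,1,5,50],axis=0).round(4))
E
```

```text
[276. 230.] 2550 [0.4048 0.3941 0.003 ] [0.037 0.038 0.007] [ 22. 149. 222.]
[397. 224.] 620 [0.4859 0.4049 0.0055] [0.018 0.018 0.003] [ 20. 159. 221.]
[0.40681611 0.39272583 0.09085317] 0.5970914461838507 [ 5.88394602e-01  2.43813707e-01  1.95945838e+00 -6.31203148e-05
  9.38980985e-01  5.15868742e-01]
1751 [[-0.0387 -0.013  -0.0232]
 [-0.0378 -0.0118 -0.022 ]
 [-0.0358 -0.0086 -0.0195]
 [ 0.0257  0.0073 -0.0086]]
```

View pics/w7.png

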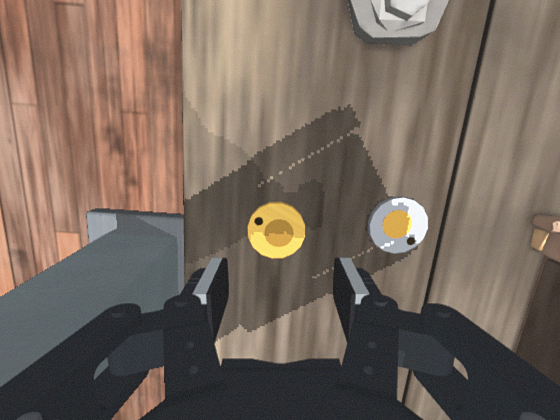

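Wrist view: the brass tally at (276,230) lies between the jaws. The tips stand about 23 mm ahead of the TCP. Going down to grip it.

Request:
jog_arm([
  {"dx":-0.01,"dy":0.01,"dz":-0.25,"ax":0,"ay":0,"az":0,"gripper":0.2},
  {"dx":-0.01,"dy":0.01,"dz":-0.45,"ax":0,"ay":0,"az":0,"gripper":0.2},
  {"dx":-0.01,"dy":0.01,"dz":-0.54,"ax":0,"ay":0,"az":0,"gripper":0.2},
  {"dx":-0.01,"dy":0.01,"dz":-0.54,"ax":0,"ay":0,"az":0,"gripper":0.2},
  {"dx":-0.01,"dy":0.01,"dz":-0.54,"ax":0,"ay":0,"az":0,"gripper":-0.2},
  {"dx":-0.01,"dy":0.01,"dz":-0.54,"ax":0,"ay":0,"az":0,"gripper":-0.4},
  {"dx":-0.01,"dy":0.01,"dz":-0.54,"ax":0,"ay":0,"az":0,"gripper":-0.4},
  {"dx":-0.01,"dy":0.01,"dz":-0.54,"ax":0,"ay":0,"az":0,"gripper":-0.4},
], force=40)

```text
time: 18.45
eef_pos: [0.4064, 0.3955, 0.0279]
tcp_rot: [0.68, 0.733, 0.002, 0.0]
contact_force: [0.5, -1.1, 5.3]
opening: 0.426
finger_force: 40.5
```

Request:
jog_arm([
  {"dx":0,"dy":0,"dz":0.1,"ax":0,"ay":0,"az":0,"gripper":-0.4},
  {"dx":0,"dy":0,"dz":0.3,"ax":0,"ay":0,"az":0,"gripper":-0.4},
  {"dx":0,"dy":0,"dz":0.6,"ax":0,"ay":0,"az":0,"gripper":-0.4},
  {"dx":0,"dy":0,"dz":1,"ax":0,"ay":0,"az":0,"gripper":-0.4},
  {"dx":0,"dy":0,"dz":1,"ax":0,"ay":0,"az":0,"gripper":-0.4},
])

```text
time: 18.95
eef_pos: [0.4088, 0.3975, 0.1544]
tcp_rot: [0.68, 0.733, 0.007, 0.002]
contact_force: [0.4, -0.1, 0.2]
opening: 0.423
finger_force: 40.2
```

```bash
python3 - <<'E'
from h import *
f,P,K,T=cam('wrist'); cv2.imwrite('pics/w8.png',f); s=get_state(); print(s['eef_pos'],s['opening'],s['finger_force'])
E
```

```text
[0.40731001 0.39638305 0.15097857] 0.42582285924888713 40.12820541858673
```

View pics/w8.png

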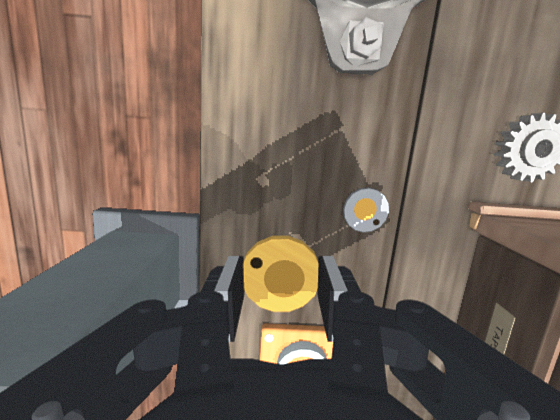

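Wrist view: the tally is held flat between the pads at (280,272). Carrying it to the carton.

Request:
jog_arm([
  {"dx":0,"dy":-0.1,"dz":0.2,"ax":0,"ay":0,"az":0,"gripper":-0.4},
  {"dx":0.05,"dy":-0.4,"dz":0.45,"ax":0,"ay":0,"az":0,"gripper":-0.4},
  {"dx":0.1,"dy":-0.7,"dz":0.45,"ax":0,"ay":0,"az":0,"gripper":-0.4},
  {"dx":0.15,"dy":-1,"dz":0.45,"ax":0,"ay":0,"az":0,"gripper":-0.4},
])

```text
time: 19.4
eef_pos: [0.4228, 0.2736, 0.1998]
tcp_rot: [0.68, 0.733, -0.0, 0.0]
contact_force: [0.2, -1.0, -0.1]
opening: 0.427
finger_force: 40.2
```

Request:
jog_arm([
  {"dx":0.05,"dy":-0.35,"dz":0,"ax":0,"ay":0,"az":0,"gripper":-0.4},
  {"dx":0.1,"dy":-0.7,"dz":0,"ax":0,"ay":0,"az":0,"gripper":-0.4},
  {"dx":0.15,"dy":-1,"dz":0,"ax":0,"ay":0,"az":0,"gripper":-0.4},
])

```text
time: 19.7
eef_pos: [0.4399, 0.1529, 0.1984]
tcp_rot: [0.68, 0.733, -0.001, -0.001]
contact_force: [0.6, 0.7, -0.4]
opening: 0.423
finger_force: 40.2
```

Request:
jog_arm([
  {"dx":0.05,"dy":-0.35,"dz":0,"ax":0,"ay":0,"az":0,"gripper":-0.4},
  {"dx":0.1,"dy":-0.7,"dz":0,"ax":0,"ay":0,"az":0,"gripper":-0.4},
  {"dx":0.15,"dy":-1,"dz":0,"ax":0,"ay":0,"az":0,"gripper":-0.4},
])

```text
time: 20.0
eef_pos: [0.458, 0.033, 0.1985]
tcp_rot: [0.681, 0.733, -0.001, -0.001]
contact_force: [-0.6, -0.1, -0.7]
opening: 0.419
finger_force: 40.2
```

Request:
jog_arm([
  {"dx":0.05,"dy":-0.35,"dz":0,"ax":0,"ay":0,"az":0,"gripper":-0.4},
  {"dx":0.1,"dy":-0.7,"dz":0,"ax":0,"ay":0,"az":0,"gripper":-0.4},
  {"dx":0.15,"dy":-1,"dz":0,"ax":0,"ay":0,"az":0,"gripper":-0.4},
])

```text
time: 20.3
eef_pos: [0.4761, -0.0869, 0.1985]
tcp_rot: [0.681, 0.733, -0.0, -0.001]
contact_force: [1.1, 0.1, -1.2]
opening: 0.426
finger_force: 40.2
```

Request:
jog_arm([
  {"dx":0.05,"dy":-0.35,"dz":0,"ax":0,"ay":0,"az":0,"gripper":-0.4},
  {"dx":0.1,"dy":-0.7,"dz":0,"ax":0,"ay":0,"az":0,"gripper":-0.4},
  {"dx":0.15,"dy":-1,"dz":0,"ax":0,"ay":0,"az":0,"gripper":-0.4},
])

```text
time: 20.6
eef_pos: [0.4942, -0.2068, 0.1983]
tcp_rot: [0.681, 0.732, -0.0, -0.001]
contact_force: [-0.5, 0.3, -1.4]
opening: 0.426
finger_force: 40.2
```

Request:
jog_arm([
  {"dx":0.1,"dy":-0.3,"dz":0,"ax":0,"ay":0,"az":0,"gripper":-0.4},
  {"dx":0.17,"dy":-0.46,"dz":0,"ax":0,"ay":0,"az":0,"gripper":-0.4},
  {"dx":0.17,"dy":-0.46,"dz":0,"ax":0,"ay":0,"az":0,"gripper":-0.4},
  {"dx":0.17,"dy":-0.46,"dz":0,"ax":0,"ay":0,"az":0,"gripper":-0.4},
])

```text
time: 21.0
eef_pos: [0.5147, -0.2598, 0.1983]
tcp_rot: [0.681, 0.733, -0.0, -0.002]
contact_force: [-0.5, -0.2, -1.6]
opening: 0.424
finger_force: 40.2
```

Request:
jog_arm([
  {"dx":0.02,"dy":0,"dz":-0.3,"ax":0,"ay":0,"az":0,"gripper":-0.4},
  {"dx":0.02,"dy":0,"dz":-0.6,"ax":0,"ay":0,"az":0,"gripper":-0.4},
  {"dx":0.02,"dy":0,"dz":-0.7,"ax":0,"ay":0,"az":0,"gripper":-0.4},
])

```text
time: 21.3
eef_pos: [0.5151, -0.257, 0.1113]
tcp_rot: [0.68, 0.733, -0.0, -0.005]
contact_force: [-1.3, 1.2, -1.3]
opening: 0.426
finger_force: 40.2
```

Request:
jog_arm([
  {"dx":0,"dy":0,"dz":-0.25,"ax":0,"ay":0,"az":0,"gripper":-0.4},
  {"dx":0,"dy":0,"dz":-0.45,"ax":0,"ay":0,"az":0,"gripper":-0.4},
  {"dx":0,"dy":0,"dz":-0.5,"ax":0,"ay":0,"az":0,"gripper":-0.4},
  {"dx":0,"dy":0,"dz":-0.5,"ax":0,"ay":0,"az":0,"gripper":0.1},
  {"dx":0,"dy":0,"dz":-0.5,"ax":0,"ay":0,"az":0,"gripper":0.3},
  {"dx":0,"dy":0,"dz":-0.5,"ax":0,"ay":0,"az":0,"gripper":0.3},
  {"dx":0,"dy":0,"dz":-0.2,"ax":0,"ay":0,"az":0,"gripper":0.3},
  {"dx":0,"dy":0,"dz":0.2,"ax":0,"ay":0,"az":0,"gripper":0},
  {"dx":0,"dy":0,"dz":0.6,"ax":0,"ay":0,"az":0,"gripper":-1},
  {"dx":0,"dy":0,"dz":0.6,"ax":0,"ay":0,"az":0,"gripper":-1},
])

```text
time: 22.3
eef_pos: [0.5223, -0.2635, 0.1988]
tcp_rot: [0.68, 0.733, 0.001, 0.009]
contact_force: [0.0, 0.1, 0.8]
opening: 0.171
finger_force: 0.0
```

```bash
python3 - <<'E'
from flaps import *
s=get_state(); print(s['eef_pos'],s['opening'],s['qpos'])
flaps()
f,P,K,T=cam('wrist'); hsv=cv2.cvtColor(f,cv2.COLOR_BGR2HSV).astype(int); o=P[...,:2]-C; lx,ly,z=o@X,o@Y,P[...,2]
m=(hsv[...,1]>90)&(hsv[...,0]>16)&(abs(lx)<.055)&(abs(ly)<.11)&(z>.02)&(z<.06); q=np.c_[lx[m],ly[m],z[m]]
print(len(q),np.percentile(q,[2,50,98],axis=0).round(3)); cv2.imwrite('pics/w9.png',f)
E
```

```text
[ 0.52228265 -0.26353351  0.19884581] 0.17123902371270738 [-6.40655731e-01  1.34835005e-01  1.86360041e+00  1.76999025e-05
  1.12406111e+00 -7.14965136e-01]
scene front 96 [2.15 2.18 2.23]
scene back 521 [2.14 2.2  2.27]
side front 612 [2.17 2.2  2.23]
side back 749 [2.15 2.2  2.25]
1436 [[-0.018 -0.017  0.024]
 [ 0.     0.001  0.029]
 [ 0.018  0.018  0.031]]
```

View pics/w9.png

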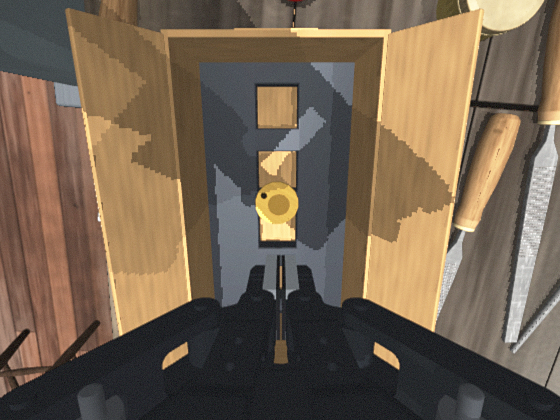

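Wrist view: the tally at (277,203) lies flat on the foam in the carton at (0, 0, 0.03). Now I shut the front flap from outside.

Request:
jog_arm([
  {"dx":0,"dy":0,"dz":0.25,"ax":0,"ay":0,"az":0,"gripper":-1},
  {"dx":-0.3,"dy":-0.02,"dz":0.25,"ax":0,"ay":0,"az":0,"gripper":-1},
  {"dx":-0.6,"dy":-0.05,"dz":0.25,"ax":0,"ay":0,"az":0,"gripper":-1},
  {"dx":-0.85,"dy":-0.06,"dz":0.25,"ax":0,"ay":0,"az":0,"gripper":-1},
  {"dx":-1,"dy":-0.08,"dz":0.25,"ax":0,"ay":0,"az":0,"gripper":-1},
  {"dx":-1,"dy":-0.08,"dz":0.25,"ax":0,"ay":0,"az":0,"gripper":-1},
  {"dx":-1,"dy":-0.08,"dz":0.25,"ax":0,"ay":0,"az":0,"gripper":-1},
])

```text
time: 23.15
eef_pos: [0.3977, -0.2698, 0.2168]
tcp_rot: [0.681, 0.733, 0.0, -0.001]
contact_force: [-0.2, -0.2, -0.2]
opening: -0.003
finger_force: 0.0
```

Request:
jog_arm([
  {"dx":-0.06,"dy":0,"dz":0,"ax":0,"ay":0,"az":0,"gripper":-1},
  {"dx":-0.06,"dy":0,"dz":-0.2,"ax":0,"ay":0,"az":0,"gripper":-1},
  {"dx":-0.06,"dy":0,"dz":-0.4,"ax":0,"ay":0,"az":0,"gripper":-1},
  {"dx":-0.06,"dy":0,"dz":-0.6,"ax":0,"ay":0,"az":0,"gripper":-1},
  {"dx":-0.06,"dy":0,"dz":-0.6,"ax":0,"ay":0,"az":0,"gripper":-1},
  {"dx":-0.06,"dy":0,"dz":-0.6,"ax":0,"ay":0,"az":0,"gripper":-1},
])

```text
time: 23.75
eef_pos: [0.391, -0.2699, 0.1458]
tcp_rot: [0.68, 0.733, 0.0, -0.001]
contact_force: [0.7, 0.0, 0.7]
opening: 0.001
finger_force: 0.0
```

Request:
jog_arm([
  {"dx":0.12,"dy":0.01,"dz":0,"ax":0,"ay":0,"az":0,"gripper":-1},
  {"dx":0.24,"dy":0.02,"dz":0,"ax":0,"ay":0,"az":0,"gripper":-1},
  {"dx":0.36,"dy":0.03,"dz":0,"ax":0,"ay":0,"az":0,"gripper":-1},
  {"dx":0.48,"dy":0.04,"dz":0,"ax":0,"ay":0,"az":0,"gripper":-1},
  {"dx":0.6,"dy":0.05,"dz":0,"ax":0,"ay":0,"az":0,"gripper":-1},
  {"dx":0.72,"dy":0.06,"dz":0,"ax":0,"ay":0,"az":0,"gripper":-1},
  {"dx":0.82,"dy":0.06,"dz":0,"ax":0,"ay":0,"az":0,"gripper":-1},
  {"dx":0.82,"dy":0.06,"dz":-0.07,"ax":0,"ay":0,"az":0,"gripper":-1},
  {"dx":0.82,"dy":0.06,"dz":-0.13,"ax":0,"ay":0,"az":0,"gripper":-1},
  {"dx":0.82,"dy":0.06,"dz":-0.13,"ax":0,"ay":0,"az":0,"gripper":-1},
])

```text
time: 24.75
eef_pos: [0.488, -0.2621, 0.1283]
tcp_rot: [0.681, 0.733, -0.0, -0.002]
contact_force: [0.3, 0.7, -0.8]
opening: 0.001
finger_force: 0.0
```

Request:
jog_arm([
  {"dx":0,"dy":0,"dz":0,"ax":0,"ay":0,"az":0,"gripper":-1},
  {"dx":0,"dy":0,"dz":0.2,"ax":0,"ay":0,"az":0,"gripper":-1},
  {"dx":0,"dy":0,"dz":0.5,"ax":0,"ay":0,"az":0,"gripper":-1},
  {"dx":0.3,"dy":0.02,"dz":0.75,"ax":0,"ay":0,"az":0,"gripper":-1},
  {"dx":0.65,"dy":0.05,"dz":0.75,"ax":0,"ay":0,"az":0,"gripper":-1},
  {"dx":1,"dy":0.08,"dz":0.75,"ax":0,"ay":0,"az":0,"gripper":-1},
])

```text
time: 25.35
eef_pos: [0.6106, -0.2539, 0.223]
tcp_rot: [0.681, 0.732, 0.0, 0.002]
contact_force: [0.2, -0.7, 0.7]
opening: 0.003
finger_force: 0.0
```

```bash
python3 - <<'E'
from flaps import *
flaps(); s=get_state(); print(s['eef_pos'],s['time'])
E
```

```text
scene front 267 [0.08 0.14 0.21]
scene back 513 [2.13 2.2  2.27]
side front 448 [0.07 0.12 0.2 ]
side back 755 [2.15 2.2  2.24]
[ 0.61217517 -0.25281329  0.2199036 ] 25.45
```

Request:
jog_arm([
  {"dx":0.29,"dy":0.03,"dz":0,"ax":0,"ay":0,"az":0,"gripper":-1},
  {"dx":0.29,"dy":0.03,"dz":0,"ax":0,"ay":0,"az":0,"gripper":-1},
  {"dx":0.29,"dy":0.03,"dz":-0.2,"ax":0,"ay":0,"az":0,"gripper":-1},
  {"dx":0.29,"dy":0.03,"dz":-0.4,"ax":0,"ay":0,"az":0,"gripper":-1},
  {"dx":0.29,"dy":0.03,"dz":-0.6,"ax":0,"ay":0,"az":0,"gripper":-1},
  {"dx":0.29,"dy":0.03,"dz":-0.6,"ax":0,"ay":0,"az":0,"gripper":-1},
  {"dx":0.29,"dy":0.03,"dz":-0.6,"ax":0,"ay":0,"az":0,"gripper":-1},
])

```text
time: 26.15
eef_pos: [0.643, -0.2499, 0.1485]
tcp_rot: [0.681, 0.733, -0.0, -0.001]
contact_force: [0.2, 0.4, 0.3]
opening: -0.002
finger_force: 0.0
```

Request:
jog_arm([
  {"dx":-0.12,"dy":-0.01,"dz":-0.02,"ax":0,"ay":0,"az":0,"gripper":-1},
  {"dx":-0.24,"dy":-0.02,"dz":-0.02,"ax":0,"ay":0,"az":0,"gripper":-1},
  {"dx":-0.36,"dy":-0.03,"dz":-0.02,"ax":0,"ay":0,"az":0,"gripper":-1},
  {"dx":-0.48,"dy":-0.04,"dz":-0.02,"ax":0,"ay":0,"az":0,"gripper":-1},
  {"dx":-0.6,"dy":-0.05,"dz":-0.02,"ax":0,"ay":0,"az":0,"gripper":-1},
  {"dx":-0.72,"dy":-0.06,"dz":-0.02,"ax":0,"ay":0,"az":0,"gripper":-1},
  {"dx":-0.81,"dy":-0.06,"dz":-0.02,"ax":0,"ay":0,"az":0,"gripper":-1},
  {"dx":-0.81,"dy":-0.06,"dz":-0.09,"ax":0,"ay":0,"az":0,"gripper":-1},
  {"dx":-0.81,"dy":-0.06,"dz":-0.16,"ax":0,"ay":0,"az":0,"gripper":-1},
  {"dx":-0.81,"dy":-0.06,"dz":-0.16,"ax":0,"ay":0,"az":0,"gripper":-1},
])

```text
time: 27.15
eef_pos: [0.5463, -0.2564, 0.1275]
tcp_rot: [0.68, 0.733, -0.0, -0.001]
contact_force: [0.3, 0.7, 0.1]
opening: -0.0
finger_force: 0.0
```

Request:
jog_arm([
  {"dx":0,"dy":0,"dz":0,"ax":0,"ay":0,"az":0,"gripper":-1},
  {"dx":0,"dy":0,"dz":0.2,"ax":0,"ay":0,"az":0,"gripper":-1},
  {"dx":0,"dy":0,"dz":0.5,"ax":0,"ay":0,"az":0,"gripper":-1},
  {"dx":0,"dy":0,"dz":1,"ax":0,"ay":0,"az":0,"gripper":-1},
  {"dx":0,"dy":0,"dz":1,"ax":0,"ay":0,"az":0,"gripper":-1},
  {"dx":0,"dy":0,"dz":1,"ax":0,"ay":0,"az":0,"gripper":-1},
])

```text
time: 27.75
eef_pos: [0.5484, -0.2576, 0.2526]
tcp_rot: [0.68, 0.733, 0.0, 0.003]
contact_force: [-0.8, 0.3, -1.0]
opening: -0.002
finger_force: 0.0
```

```bash
python3 - <<'E'
from flaps import *
from tilt import tilt
flaps(); s=get_state(); print(s['eef_pos'],s['time']); tilt((.056,.1195))
f,*_=cam('side'); cv2.imwrite('pics/s9.png',f)
E
```

```text
scene front 314 [0.07 0.14 0.21]
scene back 309 [0.06 0.13 0.21]
side front 549 [0.06 0.13 0.2 ]
side back 504 [0.05 0.11 0.19]
[ 0.54642315 -0.25642526  0.24775527] 27.85
side 0.056 0.085 44 [0.4455 0.0523 0.0923] [0.017 0.022 0.012]
side 0.056 0.038 130 [0.4447 0.0458 0.0482] [0.043 0.035 0.02 ]
side 0.1195 0.085 45 [0.4433 0.1124 0.0916] [0.018 0.019 0.013]
side 0.1195 0.038 73 [0.4453 0.1119 0.048 ] [0.044 0.028 0.02 ]
scene 0.056 0.085 63 [0.4439 0.0553 0.0925] [0.019 0.023 0.014]
scene 0.056 0.038 154 [0.4438 0.0601 0.0481] [0.041 0.041 0.019]
scene 0.1195 0.085 65 [0.4434 0.1153 0.0922] [0.02  0.023 0.014]
scene 0.1195 0.038 167 [0.4432 0.1239 0.048 ] [0.043 0.042 0.02 ]
[ 0.54583079 -0.25616389  0.24628127] 28.0
```

View pics/s9.png

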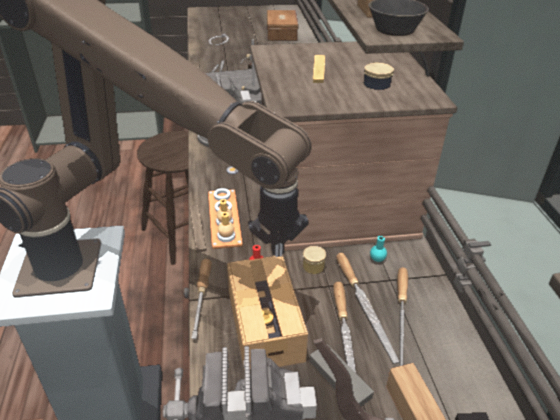

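Side view: both flaps are shut at about 0.1 rad with the tally inside at (267,316). The two handles stand in their cups at (225,205) and (226,225), and the bystanders look where they were. Handing in.

```bash
python3 -c "
from plant import job
print(job.sign_off())"
```

```text
the job is handed in; nothing more can be done
None
```

I handed the job in, but no verdict was returned: both handles (only two were present) stand in ring cups, one tilted about 0.1 rad, the brass tally is in the carton, both flaps are shut at about 0.1 rad, and nothing else on the bench was touched.

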